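# Reload the filing clamp with rough lock cases

### The job

Change over the filing clamp: slacken its knob, draw the carriage fully back, stand any filed lock cases (flat top) still in the clamp upright in the felt tray, and stand every rough case (stub on top) upright on the clamp's base plate, side by side with their broad faces towards fence and pad. Then push the carriage up until the sprung pad holds all of them gently against the fence, its springs pressed in by about 2 to 7 mm and never to their end, and lock the knob again. The cases are thin-walled, so never grip one harder than 40 N, and leave the hammer, the jar and the brush where they are.

Things in the scene. Friction and masses are not known exactly. Their poses are not given: they have to be found in the camera images.
- clamp: fixed filing clamp on the bench. Base plate 220 mm (its x, from -125 to +95 mm) by 250 mm (y), top 12 mm above the bench. At its far end (+x) stands the grey fence, 20 mm thick, 240 mm wide, its top 42 mm above the bench. Origin under the plate on the bench; x points from the carriage to the fence.
- fence_face (a point): foot of the fence's inner face, at its middle: 70 mm along the clamp's x, on the plate's top (12 mm up). A case held against the fence has its origin 18 mm before this face.
- carriage (a joint): aluminium carriage (56 mm along x, 230 mm wide, 18 mm tall, top 31.5 mm above the bench) sliding along the clamp's x, m: 0 = nearest the fence, 0.075 = fully back (towards the robot). The unpressed pad face stands 26 mm + this value from the fence, so it just touches 36 mm thick cases at 0.010. It slides stiffly (about 9 N) and stays where it is left; with the knob tight it is braked.
- tab_grip (a point): grip point on the carriage's upright tab, a plate 12 mm thick (clamp x), 40 mm wide (y), its top 54 mm above the carriage's underside and 36 mm above the carriage's top; the point is 14 mm below the tab's top, 22 mm above the carriage's top. Pinch it across the thickness to push or draw the carriage.
- pad (a joint): sprung pad on the carriage's front: how far it is pressed in, m: 0 = springs free, 0.012 = end of travel; 1.2 N per mm. The pad is a black bar 10 mm thick, 230 mm wide, its top 42 mm above the bench.
- pad_face (a point): middle of the pad's front face (facing the fence), 28 mm above the bench.
- knob (a joint): locking knob on the carriage, rad: 0 = slack, grows clockwise seen from above to the stop at 1.6; it bites from about 0.9. Slack means below 0.35, locked means above 1.1. It needs about 0.15 N m.
- knob_grip (a point): grip height on the knob's vertical axis, 7 mm below the top of its bar. The bar is 42 mm long, 14 mm thick, 32 mm tall; it lies along the clamp's x at 0 and turns with the knob. Below it a round disc 44 mm across, 8 mm thick, on a steel foot 68 mm across and 6 mm thick on top of the carriage.
- tray: fixed shallow dark wooden tray with grey felt floor, 160 mm (x) by 180 mm (y) outside, walls 5 mm thick and 16 mm high, floor 5 mm above the bench. Origin at the centre of its underside.
- rough_a: brass lock case 36 mm thick (its x), 48 mm wide (y), 36 mm tall, 0.14 kg; two dark shackle holes on top, a dark keyhole in one broad face; origin: centre of its underside. Thin-walled, dents above 50 N a finger. ROUGH: a round stub (12 mm across, 16 mm tall) in the middle of its top. Starts standing on the bench left of the clamp.
- rough_b: brass lock case 36 mm thick (its x), 48 mm wide (y), 36 mm tall, 0.14 kg; two dark shackle holes on top, a dark keyhole in one broad face; origin: centre of its underside. Thin-walled, dents above 50 N a finger. ROUGH: a round stub (12 mm across, 16 mm tall) in the middle of its top. Starts standing on the bench left of the clamp.
- rough_c: brass lock case 36 mm thick (its x), 48 mm wide (y), 36 mm tall, 0.14 kg; two dark shackle holes on top, a dark keyhole in one broad face; origin: centre of its underside. Thin-walled, dents above 50 N a finger. ROUGH: a round stub (12 mm across, 16 mm tall) in the middle of its top. Starts standing on the bench left of the clamp. May be absent.
- filed_a: brass lock case 36 mm thick (its x), 48 mm wide (y), 36 mm tall, 0.14 kg; two dark shackle holes on top, a dark keyhole in one broad face; origin: centre of its underside. Thin-walled, dents above 50 N a finger. FILED: flat top, no stub. If present it starts in the clamp, against the fence. May be absent.
- filed_b: brass lock case 36 mm thick (its x), 48 mm wide (y), 36 mm tall, 0.14 kg; two dark shackle holes on top, a dark keyhole in one broad face; origin: centre of its underside. Thin-walled, dents above 50 N a finger. FILED: flat top, no stub. If present it starts in the clamp, against the fence. May be absent.
- hammer: bystander: hammer 240 mm long lying beyond the clamp. Leave alone.
- oil_jar: bystander: amber glass jar, 60 mm across, 80 mm tall. Leave alone.
- wire_brush: bystander: flat hand brush lying beyond the clamp. Leave alone.
Things that resemble listed ones, but are neither listed nor needed, are in the scene too. Leave any white look-alike of the rough_b alone. Leave any green look-alike of the rough_c alone.

How it is judged:
On the way, in this order (a step that is already met when the one before it is completed fails the run):
1. the knob is slackened (value of joint knob below 0.35 rad), for 0.1 s.
2. the carriage is drawn back (value of joint carriage above 0.05 m), for 0.2 s.
3. filed cases stand in the tray and all rough cases stand in the open clamp, let go (x of filed_a in the frame of tray between -0.062 and 0.062 m and y of filed_a in the frame of tray between -0.072 and 0.072 m and z of filed_a in the frame of tray between 0.001 and 0.01 m and angle between each of filed_a, filed_b, rough_a, rough_b, rough_c's own z axis and vertical below 0.12 rad and linear speed of each of filed_a, filed_b, rough_a, rough_b, rough_c below 0.03 m/s and contact force between the fingers and filed_a below 0.5 N and x of filed_b in the frame of tray between -0.062 and 0.062 m and y of filed_b in the frame of tray between -0.072 and 0.072 m and z of filed_b in the frame of tray between 0.001 and 0.01 m and contact force between the fingers and filed_b below 0.5 N and x of rough_a in the frame of clamp between 0 and 0.058 m and y of rough_a in the frame of clamp between -0.1 and 0.1 m and z of rough_a in the frame of clamp between 0.008 and 0.017 m and angle between the x axis of each of rough_a, rough_b, rough_c and the x axis of clamp, either way round below 0.35 rad and contact force between the fingers and rough_a below 0.5 N and x of rough_b in the frame of clamp between 0 and 0.058 m and y of rough_b in the frame of clamp between -0.1 and 0.1 m and z of rough_b in the frame of clamp between 0.008 and 0.017 m and contact force between the fingers and rough_b below 0.5 N and x of rough_c in the frame of clamp between 0 and 0.058 m and y of rough_c in the frame of clamp between -0.1 and 0.1 m and z of rough_c in the frame of clamp between 0.008 and 0.017 m and contact force between the fingers and rough_c below 0.5 N and value of joint carriage above 0.04 m), for 0.2 s.
4. the pad is pressed lightly on the rough cases, knob still slack (value of joint pad between 0.001 and 0.009 m and value of joint knob below 0.5 rad), for 0.1 s.
5. the knob is locked (value of joint knob above 1.1 rad), for 0.2 s.
At the end, for the whole second after the job is handed in: Every rough case stands upright against the fence (within 5 mm, 100 mm of the middle sideways, square to 0.1 rad), the pad pressed in 1 to 9 mm, the knob past 1.1 rad; every filed case stands upright on the tray floor; all let go and at rest (x of filed_a in the frame of tray between -0.062 and 0.062 m and y of filed_a in the frame of tray between -0.072 and 0.072 m and z of filed_a in the frame of tray between 0.001 and 0.01 m and angle between each of filed_a, filed_b, rough_a, rough_b, rough_c's own z axis and vertical below 0.12 rad and linear speed of each of filed_a, filed_b, rough_a, rough_b, rough_c below 0.03 m/s and contact force between the fingers and filed_a below 0.5 N and x of filed_b in the frame of tray between -0.062 and 0.062 m and y of filed_b in the frame of tray between -0.072 and 0.072 m and z of filed_b in the frame of tray between 0.001 and 0.01 m and contact force between the fingers and filed_b below 0.5 N and x of rough_a in the frame of clamp between 0.047 and 0.057 m and y of rough_a in the frame of clamp between -0.1 and 0.1 m and z of rough_a in the frame of clamp between 0.008 and 0.017 m and angle between the x axis of each of rough_a, rough_b, rough_c and the x axis of clamp, either way round below 0.1 rad and contact force between the fingers and rough_a below 0.5 N and x of rough_b in the frame of clamp between 0.047 and 0.057 m and y of rough_b in the frame of clamp between -0.1 and 0.1 m and z of rough_b in the frame of clamp between 0.008 and 0.017 m and contact force between the fingers and rough_b below 0.5 N and x of rough_c in the frame of clamp between 0.047 and 0.057 m and y of rough_c in the frame of clamp between -0.1 and 0.1 m and z of rough_c in the frame of clamp between 0.008 and 0.017 m and contact force between the fingers and rough_c below 0.5 N and value of joint pad between 0.001 and 0.009 m and value of joint knob above 1.1 rad); the robot touches nothing.
It fails at once if a lock case is gripped or pressed too hard by the fingers (more than 50 N a finger) (contact force between the fingers and rough_a above 100 N or contact force between the fingers and rough_b above 100 N or contact force between the fingers and rough_c above 100 N or contact force between the fingers and filed_a above 100 N or contact force between the fingers and filed_b above 100 N).
It fails at once if the robot drives the pad's springs to their end on the cases (value of joint pad above 0.0108 m and contact force between the arm and carriage above 1 N).
It fails at once if the hammer is disturbed (distance of hammer from where it was at the start of the episode above 0.03 m).
It fails at once if the oil jar is disturbed (distance of oil_jar from where it was at the start of the episode above 0.03 m).
It fails at once if the wire brush is disturbed (distance of wire_brush from where it was at the start of the episode above 0.03 m).
Of rough_c, filed_a, filed_b only 1 to 3 are there at a start; the rules pass over those that are not, and their reading is None.
At some moment in a run one of rough_a, rough_b, rough_c may be knocked a few centimetres aside while the robot is not near it.
It also fails if it takes over 210 s, if anything falls off the work surface, if the arm or the gripper's body presses on something with over 40 N, if the wrist force passes 120 N, or if a joint passes its speed limit or range.

### The arm

A 6-joint arm with a two-finger parallel gripper is mounted at the origin on the work surface. World frame = base frame: x ahead of the robot, y to its left, z up, the work surface at z = 0. Lengths are in m, angles in rad, forces in N, time in s.
With the tool pointing down it reaches from about 0.35 to 0.975 m from the base axis. Payload 4.9 kg.
Tool frame: the origin (TCP) lies on the centre line of the jaws, within the pads' length; the fingertips stand ctrl.nose_length ahead of it and the grasp point (between the pads) lies 2 mm behind it (ctrl.nose_length is the distance from the TCP to the fingertips, in m); z points along the fingers, y is the direction in which the jaws open and shut (so a half turn about z gives the same grasp; the last joint's range is limited). The gripper opens to 85 mm and grips with 20 to 120 N. Pads are 22 mm wide; open, the fingers measure 114 mm over their backs; the gripper's body (76 mm by 85 mm) begins 54 mm behind the grasp point. The pads swing forward as they close: fully open they stand 13 mm farther back than shut.
Start: joints at [1.229, 0.053, 1.613, -0, 1.476, -0.119], TCP at [0.138, 0.61, 0.248] pointing down, gripper open.
Joint ranges: [-3.01, 3.01], [-1.01, 2.22], [0.06, 2.58], [-1.02, 4.17], [0.09, 2.62], [-3.14, 3.14]. Speed limits (rad/s): [2.57, 2.57, 3.14, 3.14, 3.14, 3.14].

### API

Orientations are given as a rotation vector (axis times angle).
In Python, from station import sensors, get_image, order, ctrl gives the robot as it stands.
- The arm moves only by the tool move_arm, never from a script. Its argument "increments" is a list of rows, each a list of 5 numbers: the shift along the tool's x, y, z in cm, then the turn about the tool's z in degrees, then the finger opening in cm, from 0 to 8.54. In form: [[dx, dy, dz, twist, gripper], ...]. A call has 1 to 5 rows; each row is the pose to reach, as a shift and turn from the pose commanded when the call began, along the tool's axes at that moment; what a row does not reach only later rows make up. A row lasts 1/8 s, in which the tool goes at most 62.5 mm and 10.7 degrees, less where a joint would pass 70% of its speed; a pose out of reach is approached as far as the arm can. A call with a gripper value outside its range is refused whole. The fingers move at their own pace and stop on an object; "newtons" is the grip in N (left out, the last holds). Time passes only in rows, so rows that repeat a pose let the fingers close. It gives the time, the measured TCP pose, the force and the opening at its end, in the units of the state.
- sensors.get_obs(): the state, without advancing time (a new reading comes with each control period).
- get_image(name): name is "side" or "top"; returns a dict with "image" (400x640x3 uint8, red, green, blue), "K" (3x3 intrinsics, pixels), "D" ([k1, k2, p1, p2, k3] as OpenCV has them; the pictures are not rectified), "R" (3x3) and "t" (3): a world point X has camera coordinates R X + t. Camera axes: x right, y down, z forward; pixel columns grow to the right and rows downward; lengths in m; the calibration is good to about 2 mm. A picture is of the moment at which its call begins. There is no depth.
- order.finish_job(): hands the job in, once; it reports no verdict.
The state is a dict: "t": time; "q": joint angles; "dq": joint speeds; "effort": joint torques, N m; "tool_pos": TCP position; "tool_rot": TCP orientation; "contact_force": force on the tool from outside, world axes, zero at the start; "wrist_torque": the same for the moment, N m; "opening": finger opening in m.
Only numpy, scipy, OpenCV 4.12 (cv2) and the standard library are available. Lean on these libraries where they do the work, as an engineer would, in place of code of your own. Each camera call takes 0.05 s, during which the arm holds its last target.

## Working session

There is one attempt and no reset: what is moved stays moved. The work goes in short steps, Python scripts to look and compute and a tool call to move; the robot and the scene stay as the last step left them, time stands still between calls to the robot, and variables do not carry over. Pictures are saved under pics/ and viewed, and the job is handed in when it is done.

Besides the shell and the picture viewer there is one more tool, called after "Call:" as name([rows], argument=value, ...), one row to a line, values as JSON. move_arm: Moves the arm, as the interface text tells. Its arguments: {"type":"object","properties":{"increments":{"type":"array"},"newtons":{"type":"number"}},"required":["increments"]}

```bash
ls; mkdir -p pics; python3 - <<'E'
from station import sensors,get_image,order,ctrl
import cv2
print(sensors.get_obs()); print(ctrl.nose_length)
for n in("side","top"):
    g=get_image(n); cv2.imwrite(f"pics/{n}0.png",g["image"][:,:,::-1]); print(n,g["K"],g["D"],g["R"],g["t"])
E
```

```text
pics
{'t': 0.0, 'q': array([ 1.22901035e+00,  5.33725581e-02,  1.61430476e+00, -1.86812871e-06,
        1.47600204e+00, -1.18975453e-01]), 'dq': array([-5.46260771e-04,  3.39810044e-05, -7.34070401e-04,  2.75172701e-04,
        5.10453821e-05, -1.05779447e-03]), 'effort': array([ 8.49857752e-04, -3.93644035e+01, -3.70194519e+01,  4.43093541e-05,
        6.60609832e-03,  3.93789108e-06]), 'tool_pos': array([0.13789208, 0.60899066, 0.24704682]), 'tool_rot': array([-0.3492132 , -3.12164413,  0.00319137]), 'contact_force': array([ 0.65073246,  0.36147511, -0.14001256]), 'wrist_torque': array([-0.00899463, -0.02519198,  0.01895873]), 'opening': 0.0850089128513579}
0.017
side [[516.326968     0.         327.13006521]
 [  0.         516.326968   199.55621789]
 [  0.           0.           1.        ]] [0.04415565 0.         0.         0.         0.        ] [[ 0.97665876 -0.21433181 -0.01412626]
 [-0.16903122 -0.72632368 -0.66624497]
 [ 0.13253725  0.65308176 -0.74559915]] [-0.5414768   0.17824466  1.18724714]
top [[382.73316063   0.         317.67229738]
 [  0.         382.73316063 192.59215395]
 [  0.           0.           1.        ]] [-0.05192458  0.          0.          0.          0.        ] [[ 0.00448328 -0.99998843 -0.00174513]
 [-0.97954077 -0.00404047 -0.20120526]
 [ 0.20119588  0.00261149 -0.97954755]] [0.03471842 0.53667309 1.09712408]
```

View pics/side0.png

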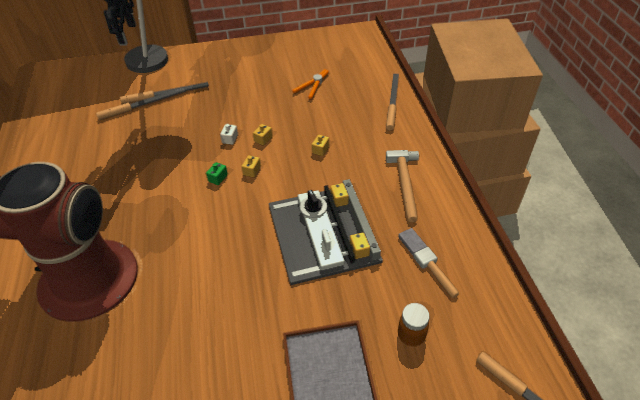

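View pics/top0.png

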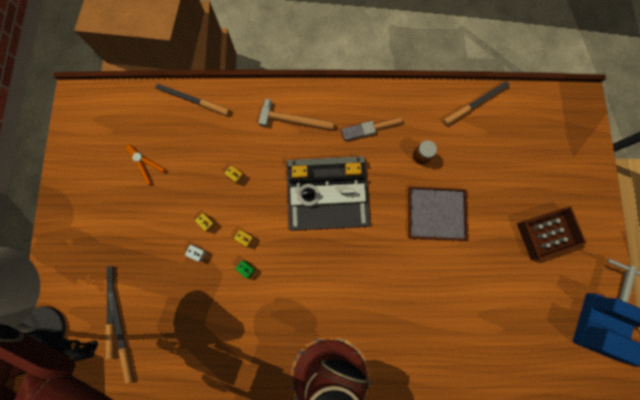

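Side view: brass cases at (262,134), (251,166), (320,145), plus white (229,133) and green (217,173) look-alikes. Two cases sit in the clamp, at (340,195) and (360,245). Next I enlarge crops.

```bash
python3 - <<'E'
import cv2
s=cv2.imread("pics/side0.png");t=cv2.imread("pics/top0.png")
def c(im,x0,y0,w,h,k,n):
    cv2.imwrite(f"pics/{n}.png",cv2.resize(im[y0:y0+h,x0:x0+w],None,fx=k,fy=k,interpolation=cv2.INTER_CUBIC))
c(s,260,175,130,110,6,"s_clamp");c(t,280,150,100,85,7,"t_clamp")
c(s,200,115,140,80,5.5,"s_cases");c(t,180,160,90,120,5,"t_cases")
E
```

```text
(no output)
```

View pics/s_clamp.png

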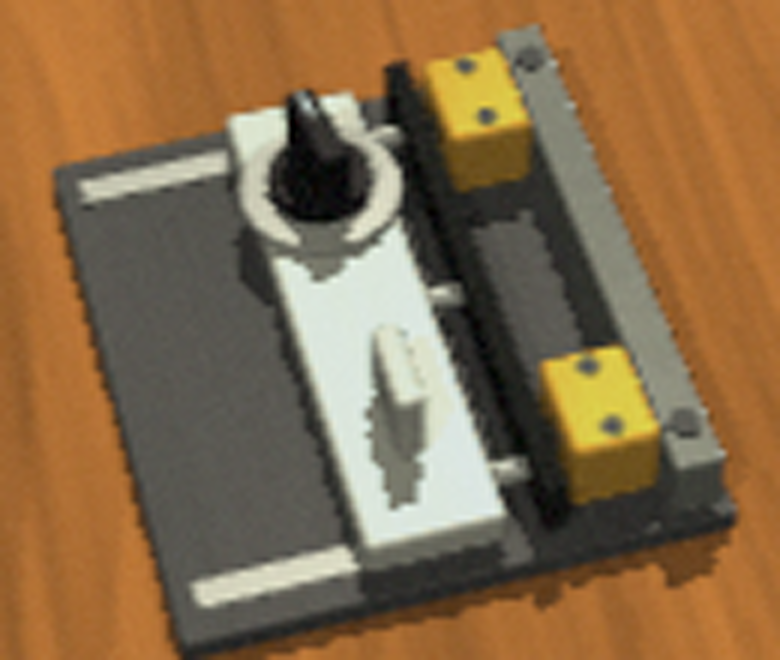

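View pics/t_clamp.png

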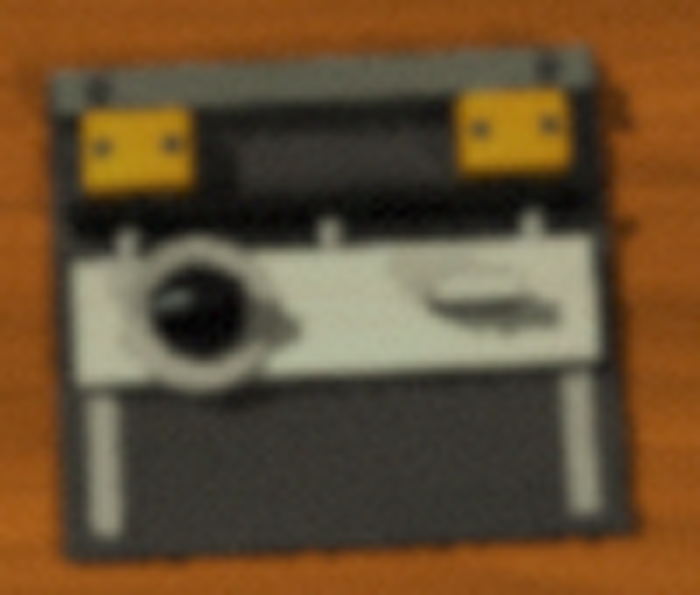

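View pics/s_cases.png

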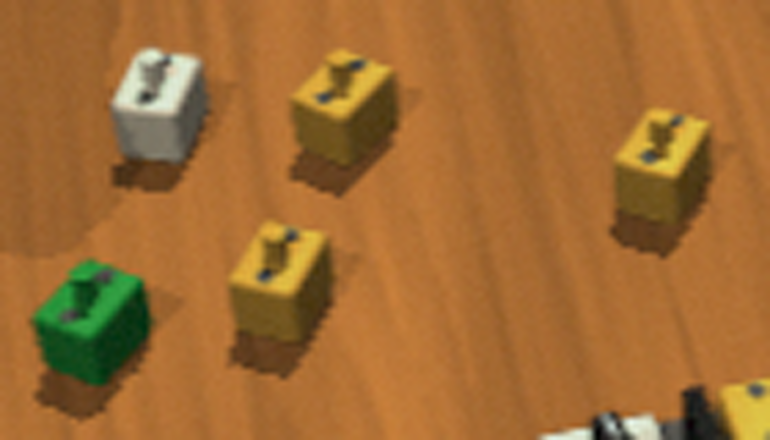

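View pics/t_cases.png

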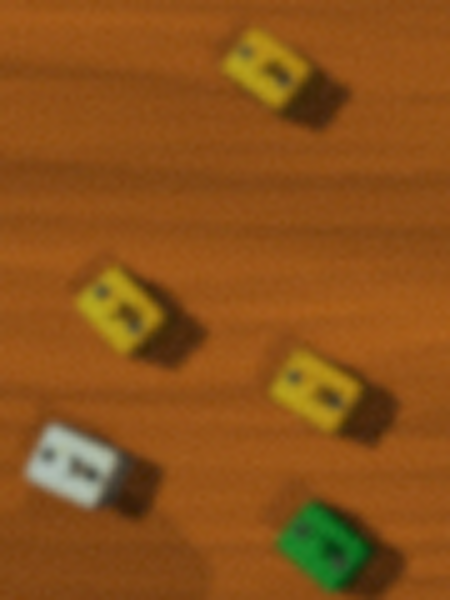

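```bash
cat > h.py <<'E'
import numpy as np,cv2,time
from scipy.optimize import least_squares
from station import sensors,get_image,ctrl
def cams(save=None):
    g={n:get_image(n) for n in("side","top")}
    if save:
        for n in g: cv2.imwrite(f"pics/{n}{save}.png",g[n]["image"][:,:,::-1])
    return g
def proj(g,P):
    P=np.atleast_2d(np.asarray(P,float))
    return cv2.projectPoints(P.reshape(-1,1,3),cv2.Rodrigues(g["R"])[0],g["t"],g["K"],g["D"])[0].reshape(-1,2)
def ray(g,uv,z):
    n=cv2.undistortPoints(np.array([[uv]],float),g["K"],g["D"])[0,0]
    d=g["R"].T@np.array([n[0],n[1],1]);c=-g["R"].T@g["t"]
    return c+d*(z-c[2])/d[2]
def tr(p,L):
    L=np.atleast_2d(L).astype(float);c,s=np.cos(p[2]),np.sin(p[2])
    return np.c_[p[0]+c*L[:,0]-s*L[:,1],p[1]+s*L[:,0]+c*L[:,1],L[:,2]]
def px(off,k,pts): return [((x+.5)/k-.5+off[0],(y+.5)/k-.5+off[1]) for x,y in pts]
def fit(G,obs,p0):
    # obs: list (cam, local pts, pixels)
    f=lambda p:np.concatenate([(proj(G[c],tr(p,L))-np.array(u)).ravel() for c,L,u in obs])
    r=least_squares(f,p0,loss="soft_l1",f_scale=1.5)
    return r.x,f(r.x).reshape(-1,2)
CT=np.array([[-18,-24,36],[18,-24,36],[18,24,36],[-18,24,36]])/1000
def order_corners(G,c,p,pix):
    pr=proj(G[c],tr(p,CT)); from scipy.optimize import linear_sum_assignment as l
    pix=np.array(pix); a,b=l(np.linalg.norm(pr[:,None]-pix[None],axis=2)); return pix[b]
def fitcase(G,side,top,z=0.036):
    c=np.mean([ray(G["side"],u,z) for u in side]+[ray(G["top"],u,z) for u in top],axis=0)
    best=None
    L=CT.copy();L[:,2]=z
    for y in np.linspace(-1.5,1.5,13):
        o=[(k,L,order_corners(G,k,[c[0],c[1],y],u)) for k,u in(("side",side),("top",top)) if len(u)]
        p,r=fit(G,o,[c[0],c[1],y]); e=(r**2).sum()
        if best is None or e<best[0]: best=(e,p,r)
    return best[1],np.abs(best[2]).max()
E
cat > m1.py <<'E'
from h import *
G=cams()
for n in G: print(n,"cam",-G[n]["R"].T@G[n]["t"])
so,to=(260,175),(280,150)
pl=np.array([[-125,125,12],[-125,-125,12],[70,120,42],[90,120,42],[70,-120,42],[90,-120,42]])/1e3
o=[("side",pl,px(so,6,[(60,168),(183,645),(500,38),(540,28),(668,462),(722,458)])),
   ("top",pl,px(to,7,[(70,555),(632,530),(55,112),(52,72),(597,88),(592,48)]))]
p,r=fit(G,o,[.6,0,0]);print("clamp",p,r.round(1).tolist())
for n,z,s,t in(("knobfoot",.0375,(322,195),(200,312)),("tabtop",.0675,(399,365),(478,290)),):
    for c,off,k,u in(("side",so,6,s),("top",to,7,t)):
        w=ray(G[c],px(off,k,[u])[0],z); d=w[:2]-p[:2]; c_,s_=np.cos(p[2]),np.sin(p[2])
        print(n,c,w.round(4),"clampframe",(c_*d[0]+s_*d[1]).round(4),(-s_*d[0]+c_*d[1]).round(4))
for c,off,k,us in(("side",so,6,[(228,118),(355,95),(500,518),(362,550)]),("top",to,7,[(78,388),(72,262),(597,235),(602,362)])):
    for u in us:
        w=ray(G[c],px(off,k,[u])[0],.0315);d=w[:2]-p[:2]; c_,s_=np.cos(p[2]),np.sin(p[2]);print("carr",c,(c_*d[0]+s_*d[1]).round(4),(-s_*d[0]+c_*d[1]).round(4))
so,to=(200,115),(180,160)
C={"P":([(292,98),(342,52),(398,72),(348,110)],[(75,300),(118,263),(167,310),(128,355)]),
"Q":([(230,288),(270,222),(330,240),(292,295)],[(270,390),(300,348),(365,382),(335,432)]),
"S":([(615,158),(655,108),(712,125),(675,172)],[(222,65),(258,25),(315,65),(278,108)])}
for n,(s,t) in C.items(): print(n,fitcase(G,px(so,5.5,s),px(to,5,t)))
so,to=(260,175),(280,150)
C={"F1":([(425,62),(495,48),(530,122),(448,142)],[(80,115),(190,108),(194,185),(84,193)]),
"F2":([(540,360),(630,347),(660,428),(570,445)],[(456,97),(568,88),(572,168),(460,175)])}
for n,(s,t) in C.items(): print(n,fitcase(G,px(so,6,s),px(to,7,t),.048))
E
python3 m1.py
```

```text
side cam [ 0.4016125  -0.76196184  0.99631602]
top cam [0.30480067 0.0340213  1.18272724]
clamp [0.5600749  0.00767021 0.05120738] [[-1.2, -0.6], [-0.4, 0.4], [-0.5, -1.0], [0.3, -0.9], [1.5, 1.7], [0.9, 0.4], [-1.1, 0.8], [-0.0, 0.6], [-0.1, 0.0], [0.2, -0.5], [-0.0, -0.1], [0.2, -0.5]]
knobfoot side [0.5335 0.0614 0.0375] clampframe -0.0238 0.055
knobfoot top [0.5351 0.0661 0.0375] clampframe -0.022 0.0597
tabtop side [ 0.541  -0.0546  0.0675] clampframe -0.0222 -0.0612
tabtop top [ 0.5391 -0.0529  0.0675] clampframe -0.0241 -0.0594
carr side -0.0503 0.1127
carr side 0.0046 0.1107
carr side 0.0021 -0.1148
carr side -0.0517 -0.1146
carr top -0.052 0.1143
carr top 0.0043 0.1151
carr top 0.0056 -0.1166
carr top -0.0513 -0.1147
P (array([ 0.45059034,  0.38088964, -0.74190662]), np.float64(2.0341524979185692))
Q (array([ 0.40252009,  0.25891981, -0.53098043]), np.float64(1.280842566901157))
S (array([ 0.60182677,  0.29939092, -0.65367097]), np.float64(1.4981064263398025))
F1 (array([0.60501687, 0.09378016, 0.05937491]), np.float64(1.3900346266951829))
F2 (array([ 0.61521179, -0.07096517,  0.02587806]), np.float64(1.5164172776355542))
```

```bash
cat >> h.py <<'E'
CL=np.array([0.5601,0.0077,0.0512])
from scipy.spatial.transform import Rotation as Ro
def plan(p,jaw=None,tag="",twistadd=None):
    """p world TCP target, jaw: world angle of jaw(y) axis, mod pi"""
    o=sensors.get_obs();R=Ro.from_rotvec(o["tool_rot"]).as_matrix()
    d=R.T@(np.asarray(p)-o["tool_pos"])*100
    cur=np.arctan2(R[1,1],R[0,1]); tw=0
    if jaw is not None:
        tw=-np.degrees((jaw-cur+np.pi/2)%np.pi-np.pi/2)
    print(tag,"d cm",d.round(2),"twist",round(tw,1),"| jaw now",round(cur,3),"pos",o["tool_pos"].round(4),"q6",round(o["q"][5],2),"F",o["contact_force"].round(1),"op",round(o["opening"],4),"t",round(o["t"],2))
def overlay(G,c,boxes,fn,crop,k):
    im=G[c]["image"][:,:,::-1].copy();x,y,w,h=crop
    im=cv2.resize(im[y:y+h,x:x+w],None,fx=k,fy=k,interpolation=cv2.INTER_CUBIC)
    for P,z0,z1,col in boxes:
        for z in(z0,z1):
            q=(proj(G[c],np.c_[P[:,:2],np.full(len(P),z)])-[x,y]+.5)*k-.5
            cv2.polylines(im,[q.round().astype(int)],True,col,1)
    cv2.imwrite(fn,im)
def rect(cx,cy,lx,ly): return np.array([[cx-lx/2,cy-ly/2,0],[cx+lx/2,cy-ly/2,0],[cx+lx/2,cy+ly/2,0],[cx-lx/2,cy+ly/2,0]])
def rot(a,L,c): 
    R=np.array([[np.cos(a),-np.sin(a)],[np.sin(a),np.cos(a)]]);L=L.copy();L[:,:2]=L[:,:2]@R.T+c;return L
E
python3 - <<'E'
from h import *
G=cams()
B=[(tr(CL,rect(-.015,0,.22,.25)),0,.012,(255,255,0)),(tr(CL,rect(.08,0,.02,.24)),.012,.042,(0,255,0)),
(tr(CL,rect(-.023,0,.056,.23)),.0135,.0315,(255,0,0)),(tr(CL,rect(-.023,-.06,.012,.04)),.0315,.0675,(255,0,255)),
(tr(CL,rot(-1.5,rect(0,0,.042,.014),(-.023,.057))),.0455,.0775,(0,0,255)),
(tr(CL,rect(.052,.0837,.036,.048)),.012,.048,(0,0,255)),(tr(CL,rect(.052,-.0813,.036,.048)),.012,.048,(0,0,255))]
C=[(tr(p,rect(0,0,.036,.048)),0,.036,(0,0,255)) for p in([.4506,.3809,-.742],[.4025,.2589,-.531],[.6018,.2994,-.654])]
overlay(G,"side",B,"pics/o1.png",(260,175,130,110),6)
overlay(G,"top",B,"pics/o2.png",(280,150,100,85),7)
overlay(G,"side",C,"pics/o3.png",(200,115,140,80),5.5)
overlay(G,"top",C,"pics/o4.png",(180,160,90,120),5)
plan([.534,.0635,.2],CL[2])
E
```

```text
d cm [-50.68 -44.48   4.82] twist 74.3 | jaw now 1.348 pos [0.138  0.6094 0.2479] q6 -0.12 F [ 0.1 -0.7  0.3] op 0.0851 t 0.3
```

View pics/o1.png

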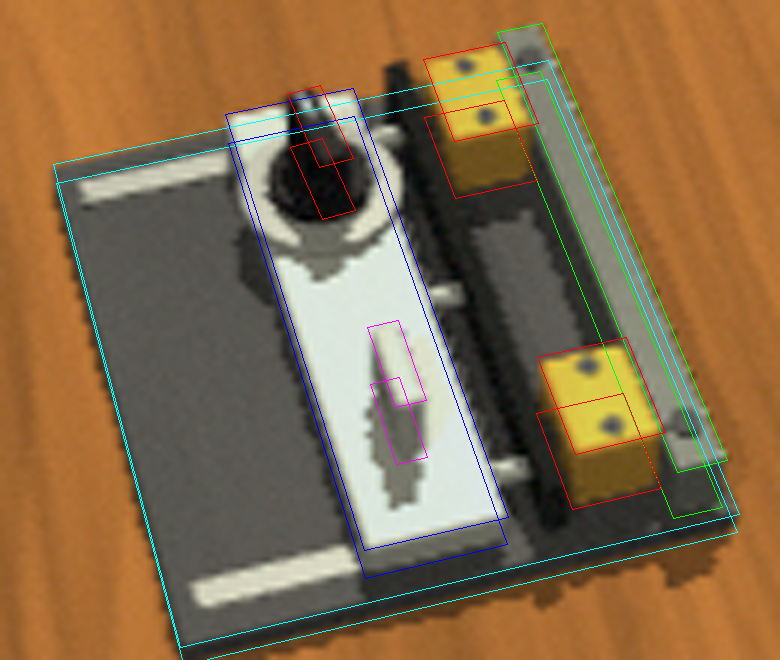

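View pics/o2.png

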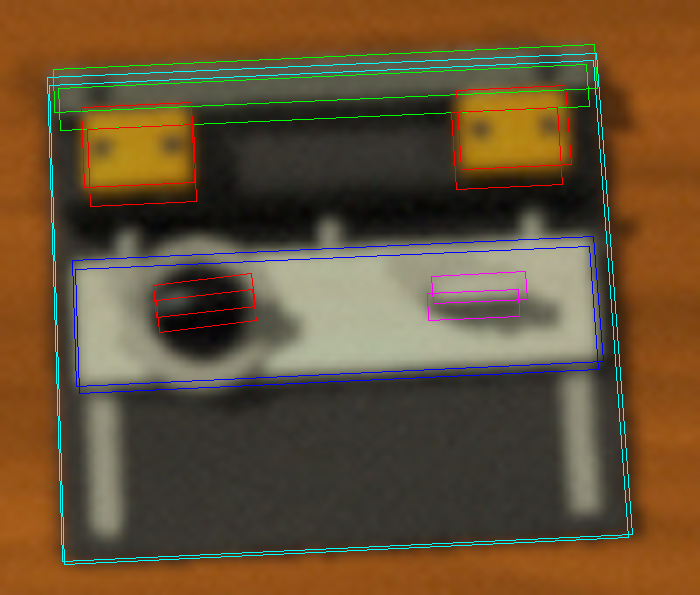

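View pics/o3.png

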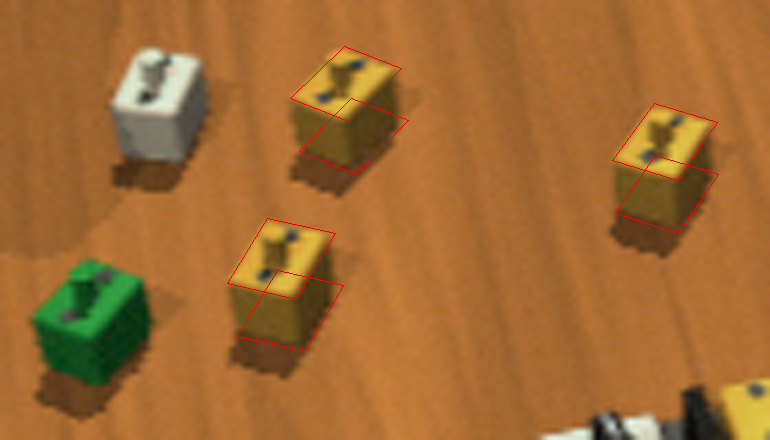

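View pics/o4.png

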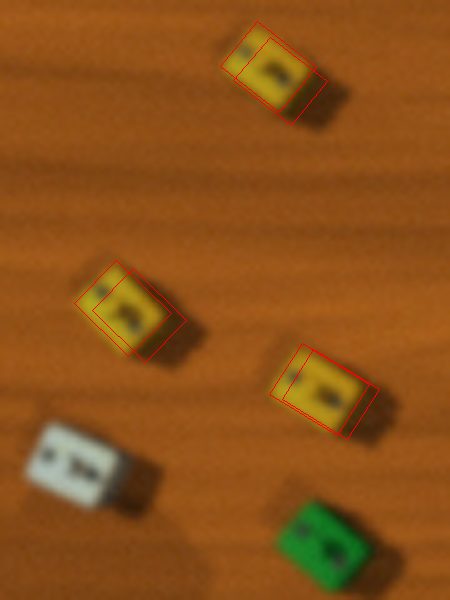

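Overlays agree within about 1–2 mm. The three brass cases with a stub are rough_a to rough_c; I leave the white one (229,133) and the green one (217,173) alone. The two flat-topped cases against the fence are filed. First I go over the knob.

Call:
move_arm([
  [-4.6, -4, 0, 7, 4.5],
  [-9.2, -8, 0, 14, 4.5],
  [-13.8, -12, 0, 21, 4.5],
  [-18.4, -16, 0, 28, 4.5],
  [-23, -20, 0, 35, 4.5],
], newtons=30)

```text
t: 0.92
tool_pos: [0.319, 0.362, 0.2485]
tool_rot: [1.277, 2.87, 0.001]
contact_force: [1.6, -0.8, -0.1]
opening: 0.045
```

```bash
python3 -c "
from h import *
plan([.534,.0635,.13],.1)"
```

```text
d cm [-36.57  -4.03  11.85] twist 36.3 | jaw now 0.734 pos [0.319  0.362  0.2485] q6 -0.04 F [ 1.6 -0.8 -0.1] op 0.045 t 0.93
```

Call:
move_arm([
  [-6, -0.7, 0, 7, 4.5],
  [-12, -1.4, 1, 14, 4.5],
  [-18, -2.1, 2, 22, 4.5],
  [-24, -2.8, 3, 29, 4.5],
  [-30, -3.4, 4, 36, 4.5],
])

```text
t: 1.55
tool_pos: [0.4956, 0.1168, 0.2083]
tool_rot: [2.102, 2.334, 0.001]
contact_force: [0.3, 0.4, 0.6]
opening: 0.0455
```

```bash
python3 -c "
from h import *
plan([.534,.0635,.13],.1)"
```

```text
d cm [-5.71  3.25  7.84] twist 0.3 | jaw now 0.104 pos [0.4956 0.1168 0.2083] q6 -0.02 F [0.3 0.4 0.6] op 0.0455 t 1.55
```

Call:
move_arm([
  [-3, 1.8, 3, 0, 4.5],
  [-5.7, 3.2, 6, 0, 4.5],
  [-5.7, 3.2, 7.8, 0, 4.5],
  [-5.7, 3.2, 7.8, 0, 4.5],
])

```text
t: 2.05
tool_pos: [0.5312, 0.0659, 0.1285]
tool_rot: [-2.095, -2.337, 0.004]
contact_force: [-1.0, -0.4, 0.2]
opening: 0.0452
```

```bash
python3 - <<'E'
from h import *
plan([.534,.0635,.0705],.1)
G=cams("1")
for c,(x,y,w,h),k in(("side",(260,120,130,110),6),("top",(270,130,100,85),7)):
    im=G[c]["image"][y:y+h,x:x+w,::-1];cv2.imwrite(f"pics/{c}1c.png",cv2.resize(im,None,fx=k,fy=k,interpolation=cv2.INTER_CUBIC))
E
```

```text
d cm [-0.28  0.28  5.8 ] twist 0.5 | jaw now 0.109 pos [0.5312 0.0659 0.1285] q6 -0.12 F [-1.  -0.4  0.2] op 0.0452 t 2.05
```

View pics/side1c.png

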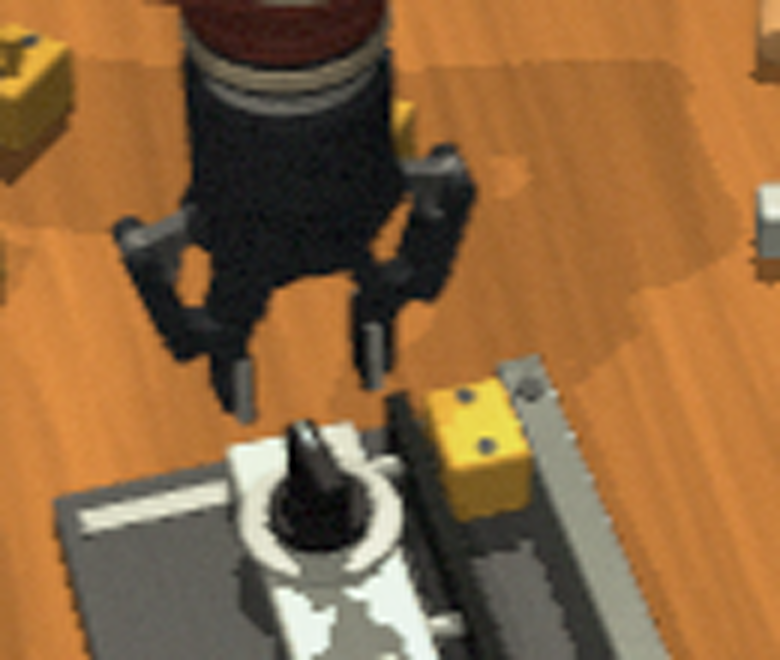

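The jaws straddle the bar, with its top at crop (303,430). I descend.

Call:
move_arm([
  [0, 0, 1.5, 0, 4.5],
  [0, 0, 3, 0, 4.5],
  [0, 0, 4.5, 0, 4.5],
  [0, 0, 5.7, 0, 4.5],
  [0, 0, 5.7, 0, 4.5],
])

```text
t: 2.78
tool_pos: [0.5315, 0.0655, 0.0715]
tool_rot: [-2.096, -2.337, 0.003]
contact_force: [0.8, -0.2, 0.1]
opening: 0.0448
```

```bash
python3 - <<'E'
from h import *
plan([.534,.0635,.0705],.1)
G=cams("2")
for c,(x,y,w,h),k in(("side",(260,120,130,110),6),):
    im=G[c]["image"][y:y+h,x:x+w,::-1];cv2.imwrite(f"pics/{c}2c.png",cv2.resize(im,None,fx=k,fy=k,interpolation=cv2.INTER_CUBIC))
E
```

```text
d cm [-0.23  0.23  0.1 ] twist 0.5 | jaw now 0.109 pos [0.5315 0.0655 0.0715] q6 -0.13 F [ 0.8 -0.2  0.1] op 0.0448 t 2.77
```

View pics/side2c.png

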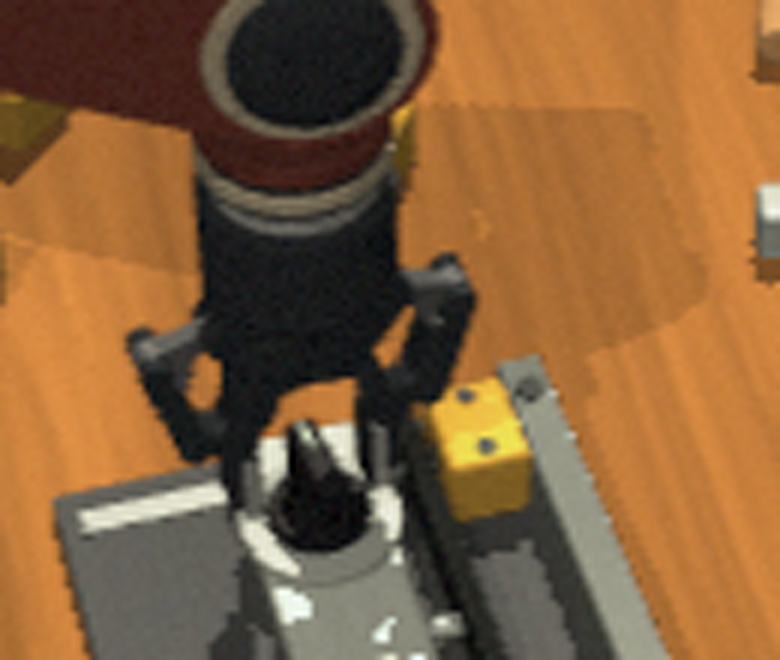

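Call:
move_arm([
  [-0.2, 0.2, 0, 0, 4.5],
  [-0.2, 0.2, 0, 0, 2.5],
  [-0.2, 0.2, 0, 0, 1],
  [-0.2, 0.2, 0, 0, 1],
  [-0.2, 0.2, 0, 0, 1],
], newtons=30)

```text
t: 3.5
tool_pos: [0.5356, 0.0637, 0.074]
tool_rot: [2.096, 2.338, 0.002]
contact_force: [1.3, -0.5, 2.7]
opening: 0.0136
```

```bash
python3 -c "
from h import *
plan([.534,.0635,.0705],.1);print(sensors.get_obs()['wrist_torque'])"
```

```text
d cm [-0.   -0.17  0.35] twist 0.5 | jaw now 0.109 pos [0.5356 0.0637 0.074 ] q6 -0.13 F [ 1.3 -0.5  2.7] op 0.0136 t 3.5
[-0.00914467 -0.31779843  0.15978622]
```

Call:
move_arm([
  [0, 0, -0.2, -9, 1],
  [0, 0, -0.2, -18, 1],
  [0, 0, -0.2, -27, 1],
  [0, 0, -0.2, -36, 1],
  [0, 0, -0.2, -45, 1],
])

```text
t: 4.12
tool_pos: [0.5358, 0.0646, 0.0741]
tool_rot: [1.036, 2.963, 0.006]
contact_force: [8.6, 4.8, -9.6]
opening: 0.0134
```

```bash
python3 -c "
from h import *
plan([.534,.0635,.0725],.1);print(sensors.get_obs()['wrist_torque'])"
```

```text
d cm [ 0.07 -0.2   0.16] twist 45.7 | jaw now 0.898 pos [0.5358 0.0646 0.0741] q6 -0.92 F [ 8.6  4.8 -9.6] op 0.0134 t 4.12
[ 0.75005139 -1.49249306 -0.20900938]
```

Call:
move_arm([
  [0, 0, 0.1, -9, 1],
  [0, 0, 0.1, -18, 1],
  [0, 0, 0.1, -27, 1],
  [0, 0, 0.1, -35, 1],
  [0, 0, 0.1, -42, 1],
])

```text
t: 4.75
tool_pos: [0.5362, 0.0671, 0.0741]
tool_rot: [-0.092, 3.135, 0.013]
contact_force: [7.9, 13.9, -6.5]
opening: 0.013
```

```bash
python3 -c "
from h import *
plan([.534,.0635,.0725],1.62);print(sensors.get_obs()['wrist_torque'])"
```

```text
d cm [ 0.25 -0.35  0.15] twist 0.5 | jaw now 1.629 pos [0.5362 0.0671 0.0741] q6 -1.65 F [ 7.9 13.9 -6.5] op 0.013 t 4.75
[ 2.24120251 -1.34534762 -0.26341996]
```

Call:
move_arm([
  [0, 0, 0, 0, 4],
  [0, 0, 0, 0, 4],
  [0, 0, 0, 0, 4],
  [0, 0, -4, 0, 4],
  [0, 0, -8, 0, 4],
])

```text
t: 5.38
tool_pos: [0.5341, 0.0634, 0.1545]
tool_rot: [0.087, -3.138, 0.0]
contact_force: [0.2, -0.1, -0.1]
opening: 0.0395
```

```bash
python3 - <<'E'
from h import *
tw=tr(CL,[-.023,-.06,.06])[0]
plan(tw+[0,0,.1],CL[2])
G=cams("3")
for c,(x,y,w,h),k in(("side",(260,150,130,130),6),):
    im=G[c]["image"][y:y+h,x:x+w,::-1];cv2.imwrite(f"pics/{c}3c.png",cv2.resize(im,None,fx=k,fy=k,interpolation=cv2.INTER_CUBIC)[:590])
E
```

```text
d cm [  0.05 -11.7   -0.55] twist -89.7 | jaw now 1.627 pos [0.5341 0.0634 0.1545] q6 -1.65 F [ 0.2 -0.1 -0.1] op 0.0395 t 5.38
```

View pics/side3c.png

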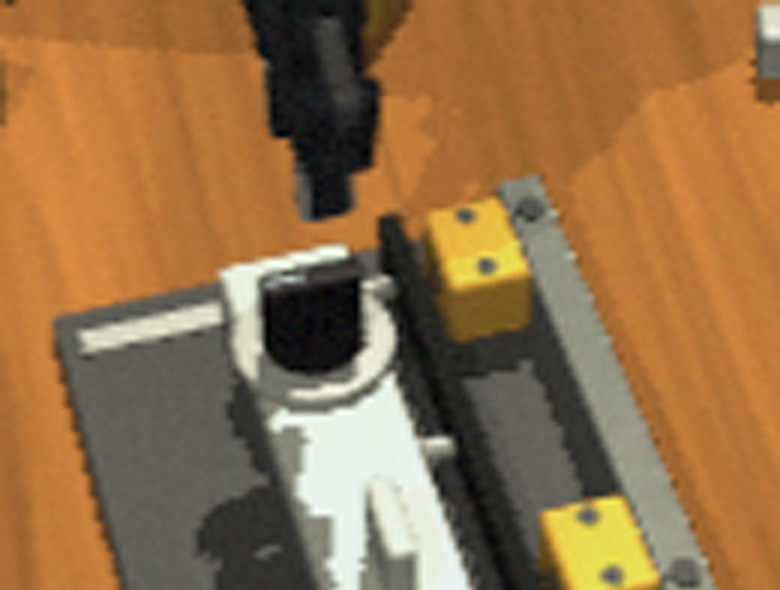

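Call:
move_arm([
  [0, -2.5, 0, 9, 4],
  [0, -5, 0, 18, 4],
  [0, -7.5, 0, 27, 4],
  [0, -10, 0, 36, 4],
  [0, -11.7, 0, 45, 4],
])

```text
t: 6.1
tool_pos: [0.541, -0.0543, 0.1535]
tool_rot: [-1.129, -2.93, 0.001]
contact_force: [-0.6, 0.3, 0.7]
opening: 0.0399
```

Call:
move_arm([
  [0, 0, 0, 9, 4],
  [0, 0, 0, 18, 4],
  [0, 0, 0, 27, 4],
  [0, 0, 0, 36, 4],
  [0, 0, 0, 45, 4],
])

```text
t: 6.72
tool_pos: [0.5409, -0.0532, 0.1534]
tool_rot: [-2.164, -2.276, 0.001]
contact_force: [0.5, 0.1, 0.5]
opening: 0.0401
```

```bash
python3 - <<'E'
from h import *
tw=tr(CL,[-.023,-.06,.055])[0]
plan(tw,CL[2])
G=cams("4")
for c,(x,y,w,h),k in(("side",(260,170,130,110),6),):
    im=G[c]["image"][y:y+h,x:x+w,::-1];cv2.imwrite(f"pics/{c}4c.png",cv2.resize(im,None,fx=k,fy=k,interpolation=cv2.INTER_CUBIC)[:590])
E
```

```text
d cm [-0.02 -0.06  9.84] twist -0.0 | jaw now 0.051 pos [ 0.5409 -0.0532  0.1534] q6 -0.29 F [0.5 0.1 0.5] op 0.0401 t 6.72
```

View pics/side4c.png

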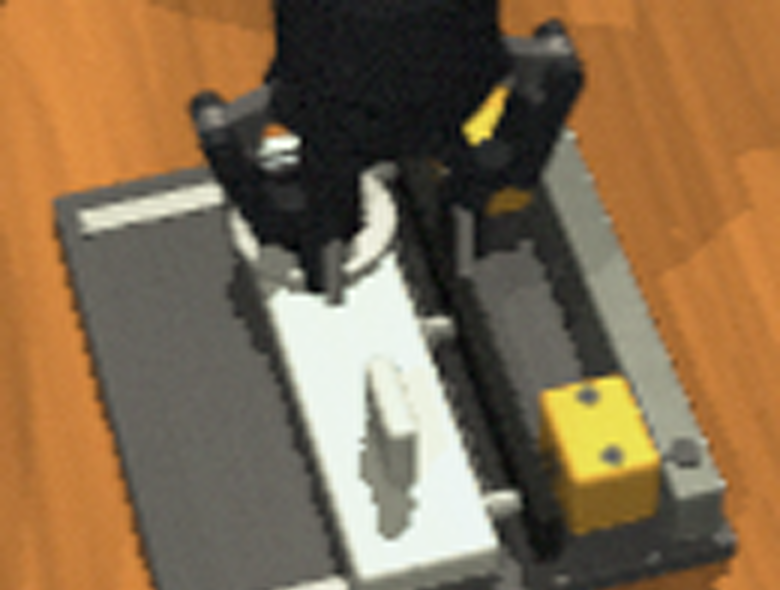

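Call:
move_arm([
  [0, -0.1, 3, 0, 4],
  [0, -0.1, 6, 0, 4],
  [0, -0.1, 8.5, 0, 4],
  [0, -0.1, 9.8, 0, 4],
  [0, -0.1, 9.8, 0, 4],
])

```text
t: 7.45
tool_pos: [0.5397, -0.053, 0.0553]
tool_rot: [-2.155, -2.283, 0.002]
contact_force: [1.1, -0.7, 0.4]
opening: 0.0397
```

```bash
python3 - <<'E'
from h import *
tw=tr(CL,[-.023,-.06,.055])[0]
plan(tw,CL[2])
G=cams("5")
for c,(x,y,w,h),k in(("side",(260,170,130,110),6),):
    im=G[c]["image"][y:y+h,x:x+w,::-1];cv2.imwrite(f"pics/{c}5c.png",cv2.resize(im,None,fx=k,fy=k,interpolation=cv2.INTER_CUBIC)[:590])
E
```

```text
d cm [-0.04  0.05  0.03] twist 0.4 | jaw now 0.057 pos [ 0.5397 -0.053   0.0553] q6 -0.29 F [ 1.1 -0.7  0.4] op 0.0397 t 7.45
```

View pics/side5c.png

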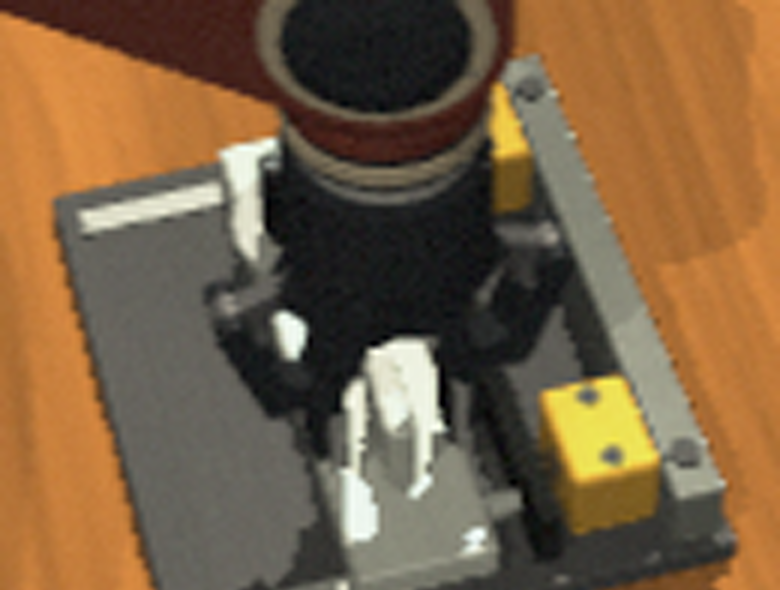

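Call:
move_arm([
  [0, 0, 0, 0, 0.8],
  [0, 0, 0, 0, 0.8],
  [0, 0, 0, 0, 0.8],
  [0, -0.7, 0, 0, 0.8],
  [0, -1.5, 0, 0, 0.8],
], newtons=50)

```text
t: 8.18
tool_pos: [0.5282, -0.0541, 0.0577]
tool_rot: [2.154, 2.279, 0.008]
contact_force: [10.1, 0.3, -4.7]
opening: 0.0115
```

Call:
move_arm([
  [0, -1.1, 0, 0, 0.8],
  [0, -2.2, 0, 0, 0.8],
  [0, -3.3, 0, 0, 0.8],
  [0, -4.4, 0, 0, 0.8],
  [0, -5.4, 0, 0, 0.8],
])

```text
t: 8.8
tool_pos: [0.4809, -0.0568, 0.0579]
tool_rot: [2.145, 2.264, 0.034]
contact_force: [63.5, 7.6, -50.3]
opening: 0.011
```

```bash
python3 - <<'E'
from h import *
tw=tr(CL,[-.092,-.06,.055])[0]
plan(tw,CL[2])
E
```

```text
d cm [ 0.04 -0.97  0.26] twist 0.2 | jaw now 0.054 pos [ 0.4809 -0.0568  0.0579] q6 -0.33 F [ 63.5   7.6 -50.3] op 0.011 t 8.8
```

Call:
move_arm([
  [0, 0.7, 0, 0, 0.8],
  [0, 0.7, 0, 0, 0.8],
])

```text
t: 9.05
tool_pos: [0.4814, -0.0567, 0.0577]
tool_rot: [2.154, 2.279, 0.008]
contact_force: [9.2, 2.0, -4.6]
opening: 0.0109
```

```bash
python3 - <<'E'
from h import *
tw=tr(CL,[-.092,-.06,.055])[0]
plan(tw,CL[2])
G=cams("6")
for c,(x,y,w,h),k in(("side",(240,170,150,110),5),("top",(270,140,110,100),6)):
    im=G[c]["image"][y:y+h,x:x+w,::-1];cv2.imwrite(f"pics/{c}6c.png",cv2.resize(im,None,fx=k,fy=k,interpolation=cv2.INTER_CUBIC)[:590])
E
```

```text
d cm [ 0.04 -1.01  0.26] twist 0.3 | jaw now 0.056 pos [ 0.4814 -0.0567  0.0577] q6 -0.33 F [ 9.2  2.  -4.6] op 0.0109 t 9.05
```

View pics/side6c.png

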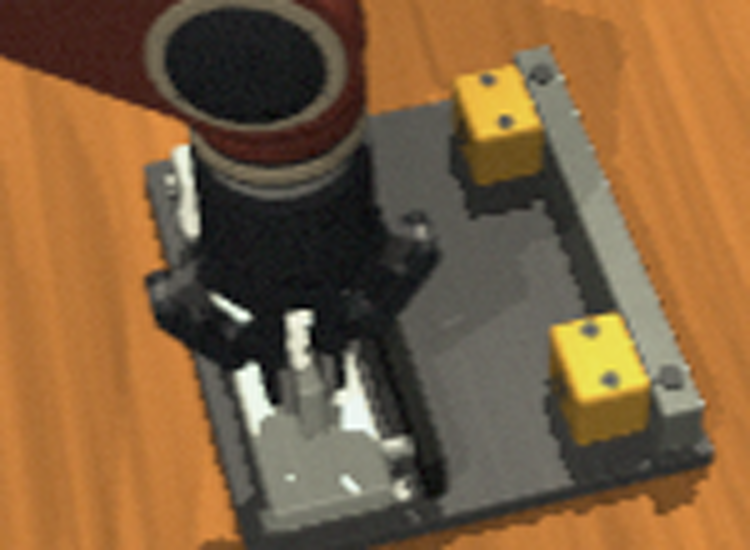

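View pics/top6c.png

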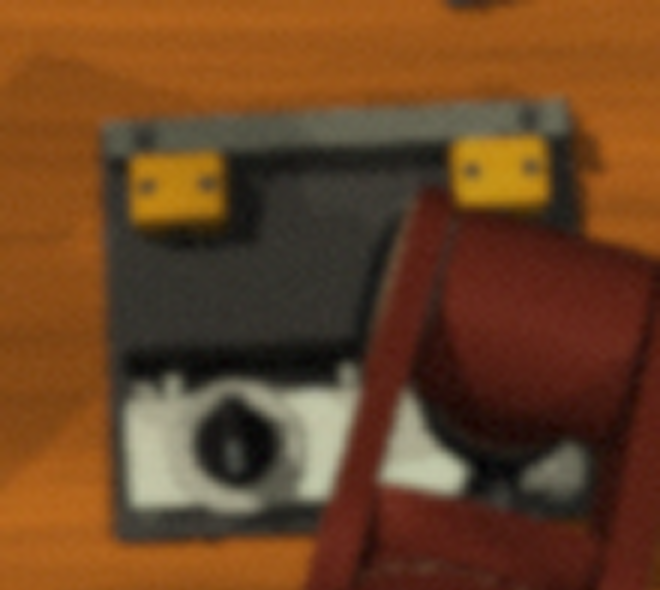

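Call:
move_arm([
  [0, 0, 0, 0, 4],
  [0, 0, 0, 0, 4],
  [0, 0, -3, 0, 4],
  [0, 0, -7, 0, 4],
  [0, 0, -12, 0, 5],
], newtons=30)

```text
t: 9.78
tool_pos: [0.4775, -0.0564, 0.1765]
tool_rot: [-2.156, -2.282, 0.002]
contact_force: [0.3, 0.7, 0.1]
opening: 0.0501
```

```bash
python3 - <<'E'
from h import *
plan([.6,-.07,.15],CL[2])
G=cams("7")
for c,(x,y,w,h),k in(("side",(250,170,150,110),5),("top",(270,140,110,100),6)):
    im=G[c]["image"][y:y+h,x:x+w,::-1];cv2.imwrite(f"pics/{c}7c.png",cv2.resize(im,None,fx=k,fy=k,interpolation=cv2.INTER_CUBIC)[:590])
E
```

```text
d cm [-2.05 12.16  2.62] twist 0.3 | jaw now 0.056 pos [ 0.4775 -0.0564  0.1765] q6 -0.33 F [0.3 0.7 0.1] op 0.0501 t 9.78
```

View pics/side7c.png

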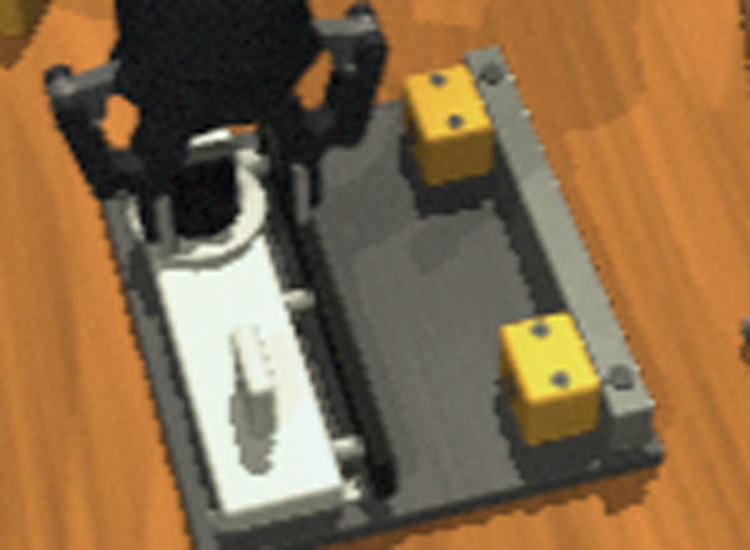

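View pics/side7.png

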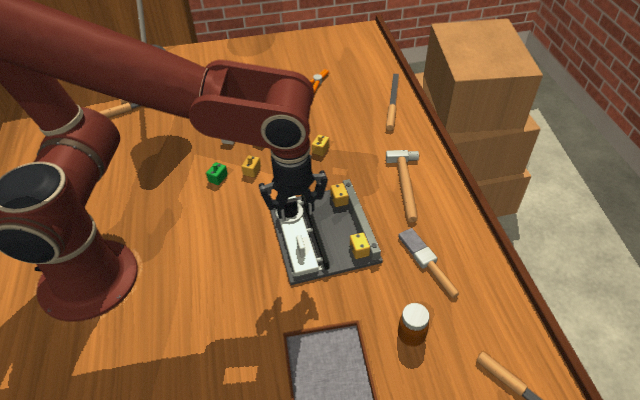

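```bash
cat >> h.py <<'E'
def inv(p,w):
    d=np.asarray(w)[:2]-p[:2];c,s=np.cos(p[2]),np.sin(p[2]);return np.array([c*d[0]+s*d[1],-s*d[0]+c*d[1]])
E
python3 - <<'E'
from h import *
G=cams()
for u in[(222,515),(342,485)]: print("carr",inv(CL,ray(G["side"],px((250,170),5,[u])[0],.0315)).round(4))
for z,cs in((.036+.012,[(404,76),(462,65),(492,115),(420,135)]),(.048,[(502,325),(568,313),(600,375),(525,392)])):
    w=np.array([ray(G["side"],u,z) for u in px((250,170),5,cs)]);print(w.mean(0).round(4),inv(CL,w.mean(0)).round(4))
t0=cv2.imread("pics/top0.png");s0=cv2.imread("pics/side0.png")
cv2.imwrite("pics/trt.png",cv2.resize(t0[180:250,400:475],None,fx=7,fy=7,interpolation=cv2.INTER_CUBIC))
cv2.imwrite("pics/trs.png",cv2.resize(s0[310:400,275:385],None,fx=6,fy=6,interpolation=cv2.INTER_CUBIC))
for P in((.052,.0837,0),(.052,-.0813,0)): print(tr(CL,P))
plan(tr(CL,(.052,-.0813,.15))[0],CL[2]+np.pi/2)
E
```

```text
carr [-0.1116 -0.1152]
carr [-0.0561 -0.1143]
[0.6055 0.0966 0.048 ] [0.0499 0.0865]
[ 0.6157 -0.0693  0.048 ] [ 0.0516 -0.0797]
[[0.60774829 0.09395155 0.        ]]
[[ 0.6161926  -0.07083222  0.        ]]
 d cm [-2.16 13.59  2.82] twist -89.7 | jaw now 0.056 pos [ 0.4792 -0.0569  0.1778] q6 -0.33 F [-0.7 -0.4 -0.4] op 0.0494 t 9.97
```

View pics/trt.png

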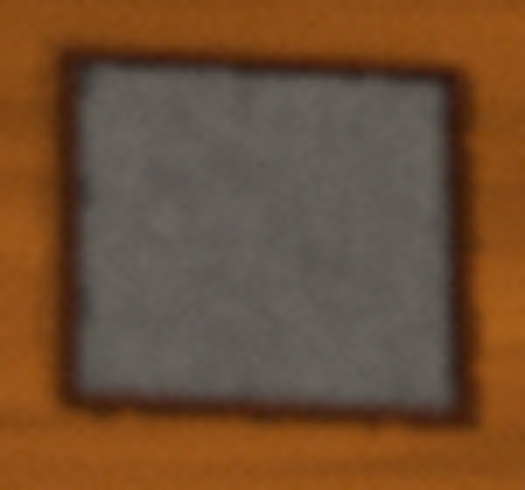

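View pics/trs.png

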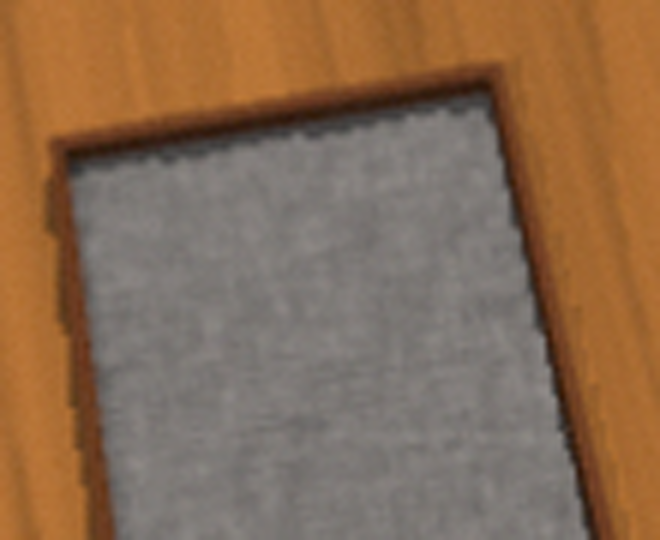

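```bash
python3 - <<'E'
from h import *
G=cams()
T=np.array([[80,90,16],[80,-90,16],[-80,-90,16],[-80,90,16]])/1e3
o=[("top",T,px((400,180),7,[(62,52),(462,68),(472,420),(62,402)])),("side",T[[3,0]],px((275,310),6,[(52,142),(498,67)]))]
p,r=fit(G,o,[.53,-.27,0]);print(p.round(4),r.round(1).tolist())
for q in((.035,0,0),(-.035,0,0)):print(tr(p,q).round(4))
E
```

```text
[ 0.4824 -0.3355 -0.0435] [[0.7, -0.9], [0.5, -0.4], [0.5, 0.3], [0.6, 0.3], [-1.1, -0.8], [0.3, -0.9]]
[[ 0.5174 -0.337   0.    ]]
[[ 0.4474 -0.3339  0.    ]]
```

Call:
move_arm([
  [-0.4, 2.7, 0, 10, 7],
  [-0.8, 5.4, 0, 20, 7],
  [-1.2, 8.1, 0, 30, 7],
  [-1.7, 10.8, 0, 40, 7],
  [-2.2, 13.6, 0, 50, 7],
])

```text
t: 10.7
tool_pos: [0.6152, -0.0708, 0.1736]
tool_rot: [-2.922, -1.148, 0.006]
contact_force: [0.3, -0.7, -0.2]
opening: 0.0701
```

Call:
move_arm([
  [0, 0, 0, 10, 7],
  [0, 0, 0, 20, 7],
  [0, 0, 0, 30, 7],
  [0, 0, 0, 40, 7],
  [0, 0, 0, 40, 7],
])

```text
t: 11.32
tool_pos: [0.6145, -0.0707, 0.174]
tool_rot: [-3.139, -0.092, 0.006]
contact_force: [-0.0, 0.7, -0.1]
opening: 0.07
```

```bash
python3 - <<'E'
from h import *
plan([.616,-.0705,.036],CL[2]+np.pi/2)
E
```

```text
d cm [2.00e-01 1.00e-02 1.38e+01] twist 0.4 | jaw now -1.512 pos [ 0.6145 -0.0707  0.174 ] q6 1.28 F [-0.   0.7 -0.1] op 0.07 t 11.32
```

Call:
move_arm([
  [0, 0, 4, 0, 7],
  [0, 0, 8, 0, 7],
  [0, 0, 11, 0, 7],
  [0, 0, 13, 0, 7],
  [0, 0, 13.8, 0, 7],
])

```text
t: 11.95
tool_pos: [0.6147, -0.0707, 0.0365]
tool_rot: [-3.14, -0.091, 0.004]
contact_force: [-0.1, -0.2, -0.7]
opening: 0.07
```

Call:
move_arm([
  [0, 0, 0, 0, 5.5],
  [0, 0, 0, 0, 4.5],
  [0, 0, 0, 0, 4.5],
  [0, 0, 0, 0, 4.5],
  [0, 0, 0, 0, 4.5],
], newtons=25)

```text
t: 12.58
tool_pos: [0.6164, -0.0712, 0.0395]
tool_rot: [3.14, 0.089, 0.003]
contact_force: [-0.1, 0.5, 4.3]
opening: 0.0473
```

```bash
python3 - <<'E'
from h import *
plan([.616,-.0705,.036],CL[2]+np.pi/2)
G=cams("8")
for c,(x,y,w,h),k in(("side",(250,170,150,110),5),):
    im=G[c]["image"][y:y+h,x:x+w,::-1];cv2.imwrite(f"pics/{c}8c.png",cv2.resize(im,None,fx=k,fy=k,interpolation=cv2.INTER_CUBIC)[:590])
E
```

```text
d cm [-0.04 -0.07  0.35] twist 0.3 | jaw now -1.514 pos [ 0.6164 -0.0712  0.0395] q6 1.28 F [-0.1  0.5  4.3] op 0.0473 t 12.57
```

View pics/side8c.png

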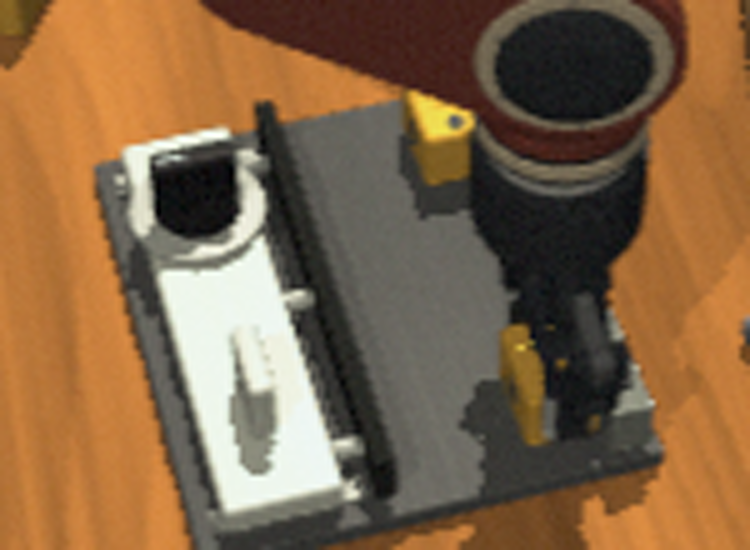

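Call:
move_arm([
  [0, 0, -2, 0, 4.5],
  [0, 0, -5, 0, 4.5],
  [0, 0, -9, 0, 4.5],
  [0, 0, -9, 0, 4.5],
])

```text
t: 13.18
tool_pos: [0.6182, -0.0715, 0.1334]
tool_rot: [3.138, 0.089, 0.013]
contact_force: [0.9, 0.2, -0.8]
opening: 0.0473
```

```bash
python3 - <<'E'
from h import *
plan([.517,-.337,.125],-.0435+np.pi/2)
E
```

```text
d cm [-11.62  25.93   0.81] twist 5.7 | jaw now -1.514 pos [ 0.6182 -0.0715  0.1334] q6 1.28 F [ 0.9  0.2 -0.8] op 0.0473 t 13.18
```

Call:
move_arm([
  [-1.5, 3.5, 0, 1, 4.5],
  [-3.5, 8, 0, 2, 4.5],
  [-5.8, 13, 0, 3, 4.5],
  [-8, 18, 0, 4, 4.5],
  [-10, 22, 0, 5, 4.5],
])

```text
t: 13.8
tool_pos: [0.5264, -0.2974, 0.1268]
tool_rot: [-3.14, 0.05, 0.003]
contact_force: [0.2, 0.1, -1.2]
opening: 0.0475
```

Call:
move_arm([
  [-1, 2.4, 0, 0.7, 4.5],
  [-1.6, 3.9, 0, 0.7, 4.5],
  [-1.6, 3.9, 3, 0.7, 4.5],
  [-1.6, 3.9, 6, 0.7, 4.5],
  [-1.6, 3.9, 6, 0.7, 4.5],
])

```text
t: 14.42
tool_pos: [0.5089, -0.3323, 0.0644]
tool_rot: [-3.136, 0.066, 0.01]
contact_force: [0.0, -0.4, -0.9]
opening: 0.0477
```

```bash
python3 - <<'E'
from h import *
plan([.517,-.337,.0335],-.0435+np.pi/2)
G=cams("9")
for c,(x,y,w,h),k in(("side",(250,270,170,130),4),("top",(390,170,100,85),6)):
    im=G[c]["image"][y:y+h,x:x+w,::-1];cv2.imwrite(f"pics/{c}9c.png",cv2.resize(im,None,fx=k,fy=k,interpolation=cv2.INTER_CUBIC)[:590])
E
```

```text
d cm [0.85 0.45 3.08] twist 0.1 | jaw now -1.613 pos [ 0.5089 -0.3323  0.0644] q6 0.91 F [ 0.  -0.4 -0.9] op 0.0477 t 14.43
```

View pics/side9c.png

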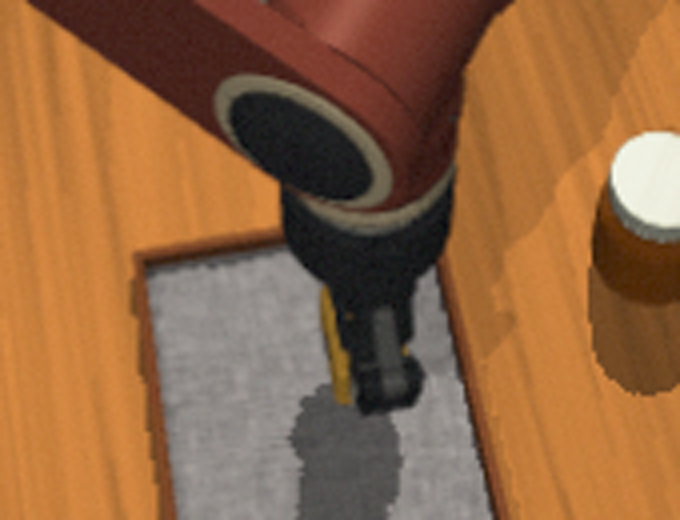

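Call:
move_arm([
  [0.6, 0.4, 1, 0, 4.5],
  [0.6, 0.4, 1.8, 0, 4.5],
  [0.6, 0.4, 2.4, 0, 4.5],
  [0.6, 0.4, 2.8, 0, 4.5],
  [0.6, 0.4, 2.8, 0, 4.5],
])

```text
t: 15.15
tool_pos: [0.5165, -0.3387, 0.0397]
tool_rot: [-3.14, 0.068, 0.001]
contact_force: [-0.1, -0.2, -0.6]
opening: 0.0476
```

```bash
python3 - <<'E'
from h import *
plan([.517,-.337,.0335],-.0435+np.pi/2)
E
```

```text
d cm [ 0.04 -0.17  0.63] twist 0.0 | jaw now -1.614 pos [ 0.5165 -0.3387  0.0397] q6 0.91 F [-0.1 -0.2 -0.6] op 0.0476 t 15.15
```

Call:
move_arm([
  [0, 0, 0.3, 0, 4.5],
  [0, 0, 0.5, 0, 4.5],
  [0, 0, 0.5, 0, 4.5],
])

```text
t: 15.52
tool_pos: [0.5167, -0.3389, 0.0352]
tool_rot: [-3.141, 0.068, 0.0]
contact_force: [0.3, 0.3, -0.4]
opening: 0.0477
```

Call:
move_arm([
  [0, 0, 0.1, 0, 4.5],
  [0, 0, 0.2, 0, 4.5],
  [0, 0, 0.2, 0, 4.5],
])

```text
t: 15.9
tool_pos: [0.5167, -0.3389, 0.0332]
tool_rot: [-3.141, 0.068, 0.0]
contact_force: [0.7, -0.1, -1.3]
opening: 0.0473
```

Call:
move_arm([
  [0, 0, 0.1, 0, 4.5],
  [0, 0, 0.2, 0, 4.5],
  [0, 0, 0.2, 0, 4.5],
])

```text
t: 16.27
tool_pos: [0.5169, -0.3391, 0.0325]
tool_rot: [-3.141, 0.067, 0.001]
contact_force: [-3.2, 2.0, 6.3]
opening: 0.0478
```

Contact with the felt. I let go, rise, and go for F1.

Call:
move_arm([
  [0, 0, 0, 0, 6.5],
  [0, 0, 0, 0, 6.5],
  [0, 0, -2, 0, 6.5],
  [0, 0, -6, 0, 7],
  [0, 0, -11, 0, 7],
])

```text
t: 16.9
tool_pos: [0.5164, -0.3386, 0.1427]
tool_rot: [-3.14, 0.068, 0.002]
contact_force: [1.1, 0.1, 0.9]
opening: 0.0696
```

```bash
python3 - <<'E'
from h import *
plan([.607,.095,.15],CL[2]+np.pi/2)
E
```

```text
d cm [  7.19 -43.71  -0.71] twist -5.4 | jaw now -1.614 pos [ 0.5164 -0.3386  0.1427] q6 0.91 F [1.1 0.1 0.9] op 0.0696 t 16.9
```

Call:
move_arm([
  [1, -6, -0.5, -1, 7],
  [2, -12, -0.5, -2, 7],
  [3, -18, -0.5, -3, 7],
  [4, -24, -0.5, -4, 7],
  [5, -30, -0.5, -5.4, 7],
])

```text
t: 17.52
tool_pos: [0.5804, -0.0396, 0.1482]
tool_rot: [3.14, 0.081, 0.004]
contact_force: [-0.4, -0.0, 0.1]
opening: 0.0696
```

```bash
python3 - <<'E'
from h import *
plan([.607,.095,.15],CL[2]+np.pi/2)
G=cams("10")
for c,(x,y,w,h),k in(("side",(250,270,170,130),4),("top",(390,170,100,85),6)):
    im=G[c]["image"][y:y+h,x:x+w,::-1];cv2.imwrite(f"pics/{c}10c.png",cv2.resize(im,None,fx=k,fy=k,interpolation=cv2.INTER_CUBIC)[:590])
E
```

```text
d cm [  3.36 -13.3   -0.18] twist 0.0 | jaw now -1.519 pos [ 0.5804 -0.0396  0.1482] q6 1.32 F [-0.4 -0.   0.1] op 0.0696 t 17.52
```

View pics/side10c.png

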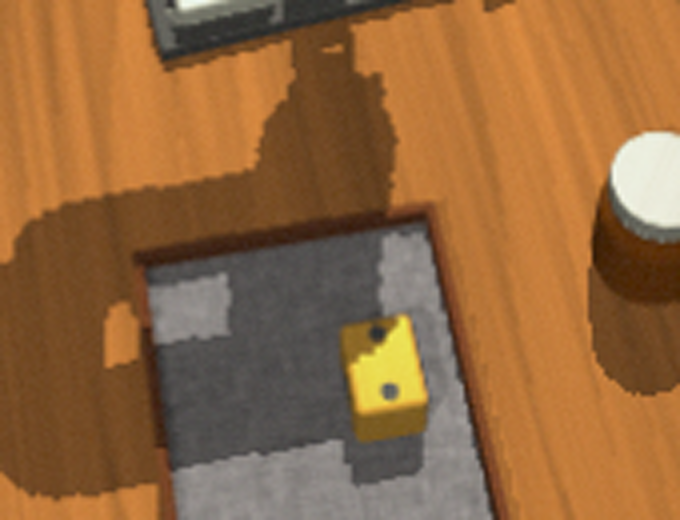

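View pics/side10.png

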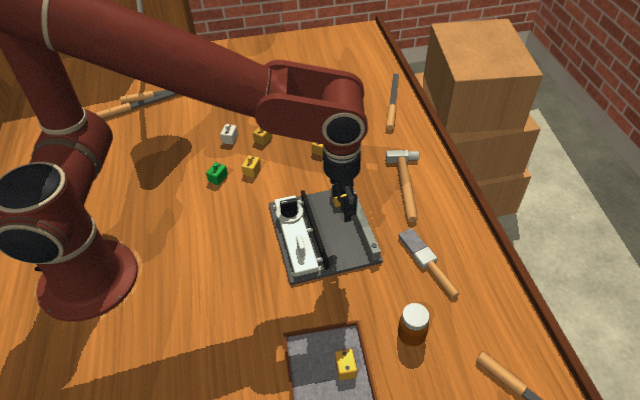

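F2 stands upright in the tray at full-image pixel (346,363). Next is F1.

Call:
move_arm([
  [1, -4, 0, 0, 7],
  [2, -8, 0, 0, 7],
  [3, -12, 0, 0, 7],
  [3.3, -13.3, 0, 0, 7],
  [3.3, -13.3, 3, 0, 7],
])

```text
t: 18.25
tool_pos: [0.6087, 0.0933, 0.1202]
tool_rot: [3.14, 0.082, 0.012]
contact_force: [1.0, -0.2, -0.5]
opening: 0.0697
```

```bash
python3 - <<'E'
from h import *
plan([.607,.095,.037],CL[2]+np.pi/2)
G=cams("11")
for c,(x,y,w,h),k in(("side",(280,140,120,100),6),):
    im=G[c]["image"][y:y+h,x:x+w,::-1];cv2.imwrite(f"pics/{c}11c.png",cv2.resize(im,None,fx=k,fy=k,interpolation=cv2.INTER_CUBIC)[:590])
E
```

```text
d cm [-0.22 -0.19  8.32] twist 0.1 | jaw now -1.519 pos [0.6087 0.0933 0.1202] q6 1.55 F [ 1.  -0.2 -0.5] op 0.0697 t 18.25
```

View pics/side11c.png

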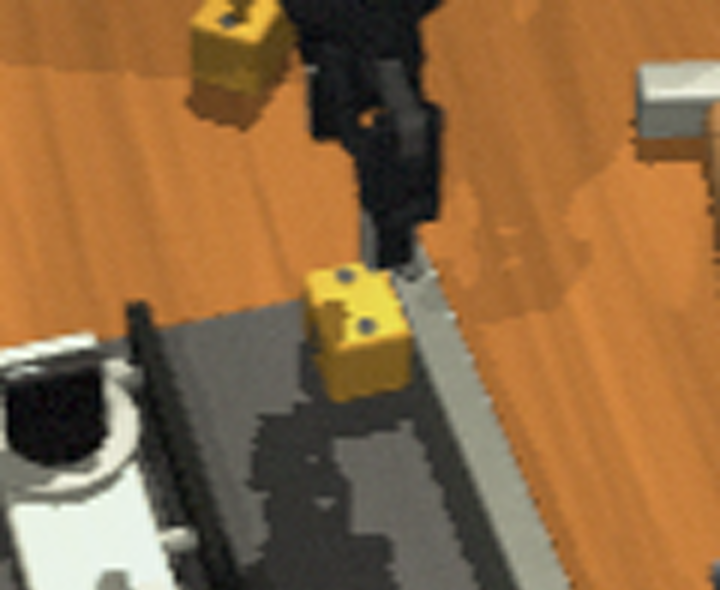

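Call:
move_arm([
  [-0.1, -0.2, 3, 0, 7],
  [-0.1, -0.2, 6, 0, 7],
  [-0.1, -0.2, 7.5, 0, 7],
  [-0.1, -0.2, 8.3, 0, 7],
  [-0.1, -0.2, 8.3, 0, 7],
])

```text
t: 18.98
tool_pos: [0.605, 0.0948, 0.0337]
tool_rot: [3.14, 0.08, 0.0]
contact_force: [0.6, 0.2, 0.2]
opening: 0.0701
```

```bash
python3 - <<'E'
from h import *
plan([.607,.095,.037],CL[2]+np.pi/2)
E
```

```text
d cm [ 0.2  -0.01 -0.33] twist -0.0 | jaw now -1.52 pos [0.605  0.0948 0.0337] q6 1.55 F [0.6 0.2 0.2] op 0.0701 t 18.98
```

Call:
move_arm([
  [0.2, 0, -0.3, 0, 6.5],
  [0.2, 0, -0.3, 0, 4.5],
  [0.2, 0, -0.3, 0, 4.5],
  [0.2, 0, -0.3, 0, 4.5],
  [0.2, 0, -0.3, 0, 4.5],
])

```text
t: 19.6
tool_pos: [0.6081, 0.0952, 0.038]
tool_rot: [3.14, 0.081, 0.005]
contact_force: [-0.1, -0.2, 6.3]
opening: 0.0476
```

Call:
move_arm([
  [0, 0, -2, 0, 4.5],
  [0, 0, -5, 0, 4.5],
  [0, 0, -9, 0, 4.5],
  [0, 0, -9, 0, 4.5],
])

```text
t: 20.1
tool_pos: [0.6094, 0.0954, 0.1314]
tool_rot: [-3.14, -0.081, -0.013]
contact_force: [-0.3, 0.2, -1.3]
opening: 0.0475
```

```bash
python3 - <<'E'
from h import *
plan([.447,-.334,.13],-.0435+np.pi/2)
E
```

```text
d cm [-1.842e+01  4.205e+01 -1.000e-02] twist 5.4 | jaw now -1.52 pos [0.6094 0.0954 0.1314] q6 1.55 F [-0.3  0.2 -1.3] op 0.0475 t 20.1
```

Call:
move_arm([
  [-1.8, 4, 0, 1, 4.5],
  [-4, 9, 0, 2, 4.5],
  [-6.4, 14.5, 0, 3, 4.5],
  [-8.8, 20, 0, 4, 4.5],
  [-11, 25, 0, 5, 4.5],
])

```text
t: 20.72
tool_pos: [0.5078, -0.1613, 0.125]
tool_rot: [-3.14, 0.058, 0.003]
contact_force: [-0.1, -0.7, -1.7]
opening: 0.0473
```

Call:
move_arm([
  [-2.4, 5.5, 0, 0.4, 4.5],
  [-4.8, 11, 0, 0.4, 4.5],
  [-6.8, 15.5, 0, 0.4, 4.5],
  [-7.4, 17, 0, 0.4, 4.5],
  [-7.4, 17, 0, 0.4, 4.5],
])

```text
t: 21.35
tool_pos: [0.4289, -0.3273, 0.1254]
tool_rot: [-3.139, 0.07, 0.002]
contact_force: [0.2, 1.1, -1.0]
opening: 0.0476
```

```bash
python3 - <<'E'
from h import *
plan([.447,-.334,.032],-.0435+np.pi/2)
E
```

```text
d cm [1.85 0.6  9.34] twist -0.1 | jaw now -1.616 pos [ 0.4289 -0.3273  0.1254] q6 0.83 F [ 0.2  1.1 -1. ] op 0.0476 t 21.35
```

Call:
move_arm([
  [1.2, 0.4, 1, 0, 4.5],
  [1.8, 0.6, 3.5, 0, 4.5],
  [1.8, 0.6, 6, 0, 4.5],
  [1.8, 0.6, 8, 0, 4.5],
  [1.8, 0.6, 8.2, 0, 4.5],
])

```text
t: 21.98
tool_pos: [0.4466, -0.332, 0.0421]
tool_rot: [-3.138, 0.065, 0.005]
contact_force: [-0.5, -0.8, -1.0]
opening: 0.0478
```

Call:
move_arm([
  [0, 0, 0.2, 0, 4.5],
  [0, 0, 0.3, 0, 4.5],
  [0, 0, 0.3, 0, 4.5],
])

```text
t: 22.35
tool_pos: [0.4477, -0.3346, 0.0422]
tool_rot: [3.14, -0.068, 0.002]
contact_force: [-0.2, -0.3, -1.4]
opening: 0.0476
```

```bash
python3 - <<'E'
from h import *
plan([.447,-.334,.032],-.0435+np.pi/2)
E
```

```text
d cm [-0.08 -0.06  1.02] twist 0.0 | jaw now -1.614 pos [ 0.4477 -0.3346  0.0422] q6 0.84 F [-0.2 -0.3 -1.4] op 0.0476 t 22.35
```

Call:
move_arm([
  [0, 0, 0.4, 0, 4.5],
  [0, 0, 0.8, 0, 4.5],
  [0, 0, 0.8, 0, 4.5],
  [0, 0, 0.8, 0, 4.5],
])

```text
t: 22.85
tool_pos: [0.4473, -0.3341, 0.0332]
tool_rot: [-3.141, 0.068, 0.0]
contact_force: [0.1, 0.4, -1.6]
opening: 0.0476
```

Call:
move_arm([
  [0, 0, 0.1, 0, 4.5],
  [0, 0, 0.2, 0, 4.5],
  [0, 0, 0.2, 0, 4.5],
])

```text
t: 23.22
tool_pos: [0.4473, -0.3341, 0.0312]
tool_rot: [-3.141, 0.068, 0.0]
contact_force: [-0.6, 0.2, -1.9]
opening: 0.0477
```

Call:
move_arm([
  [0, 0, 0.1, 0, 4.5],
  [0, 0, 0.2, 0, 4.5],
  [0, 0, 0.2, 0, 4.5],
])

```text
t: 23.6
tool_pos: [0.4474, -0.3342, 0.0311]
tool_rot: [-3.14, 0.067, 0.002]
contact_force: [-5.1, 4.6, 10.3]
opening: 0.0476
```

Call:
move_arm([
  [0, 0, -0.1, 0, 6.2],
  [0, 0, -0.1, 0, 6.2],
  [0, 0, -2, 0, 6.2],
  [0, 0, -6, 0, 7],
  [0, 0, -11, 0, 7],
])

```text
t: 24.22
tool_pos: [0.4468, -0.3337, 0.1405]
tool_rot: [-3.14, 0.068, 0.002]
contact_force: [0.5, -0.8, 0.1]
opening: 0.0701
```

Call:
move_arm([
  [1, -6, -1, 0, 7],
  [2, -12, -1, 0, 7],
  [3, -18, -1, 0, 7],
  [4, -24, -1, 0, 7],
  [5, -30, -1, 0, 7],
])

```text
t: 24.85
tool_pos: [0.5107, -0.0348, 0.151]
tool_rot: [3.14, -0.068, 0.004]
contact_force: [0.7, 0.5, -0.3]
opening: 0.07
```

```bash
python3 - <<'E'
from h import *
plan([.602,.299,.15],-.654+np.pi/2)
G=cams("12")
for c,(x,y,w,h),k in(("side",(200,115,140,80),5.5),("top",(180,160,90,120),5)):
    im=G[c]["image"][y:y+h,x:x+w,::-1];cv2.imwrite(f"pics/{c}12c.png",cv2.resize(im,None,fx=k,fy=k,interpolation=cv2.INTER_CUBIC)[:590])
E
```

```text
d cm [  7.67 -33.74   0.11] twist 35.0 | jaw now -1.614 pos [ 0.5107 -0.0348  0.151 ] q6 1.4 F [ 0.7  0.5 -0.3] op 0.07 t 24.85
```

View pics/side12.png

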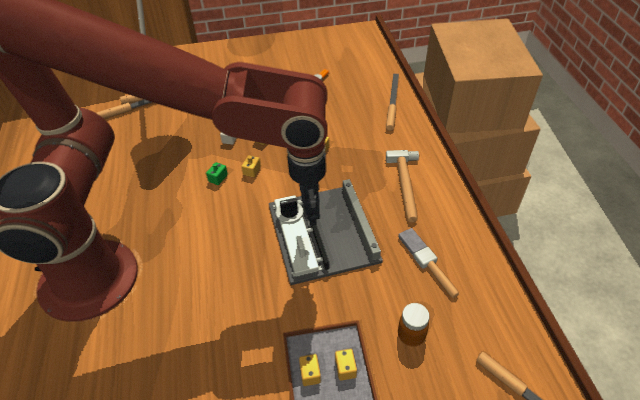

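View pics/top12c.png

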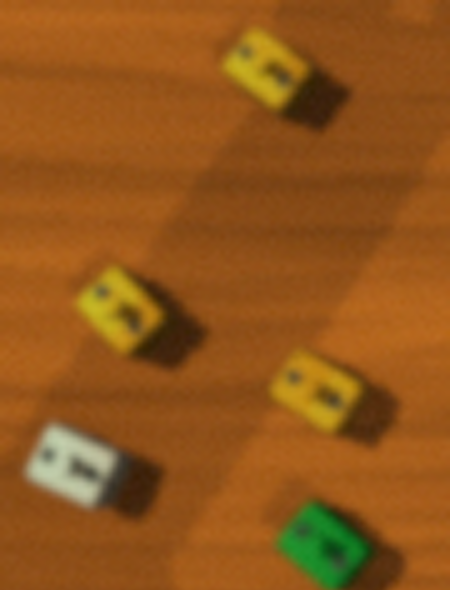

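Both filed cases stand in the tray, at (310,370) and (346,362), and the rough cases have not moved. I turn the wrist the other way round to keep joint 6 away from its limit.

Call:
move_arm([
  [1.2, -5, 0, -10, 7],
  [2.4, -10, 0, -20, 7],
  [3.6, -15, 0, -30, 7],
  [4.8, -20, 0, -40, 7],
  [6, -25, 0, -50, 7],
])

```text
t: 25.58
tool_pos: [0.5818, 0.2115, 0.1506]
tool_rot: [2.871, 1.273, 0.002]
contact_force: [0.4, -0.4, 0.2]
opening: 0.07
```

Call:
move_arm([
  [0, 0, 0, -10, 7],
  [0, 0, 0, -20, 7],
  [0, 0, 0, -30, 7],
  [0, 0, 0, -40, 7],
  [0, 0, 0, -50, 7],
])

```text
t: 26.2
tool_pos: [0.5815, 0.2098, 0.1505]
tool_rot: [2.064, 2.367, 0.001]
contact_force: [0.4, -0.5, -0.2]
opening: 0.0699
```

Call:
move_arm([
  [0, 0, 0, -10, 7],
  [0, 0, 0, -20, 7],
  [0, 0, 0, -30, 7],
  [0, 0, 0, -40, 7],
  [0, 0, 0, -45, 7],
])

```text
t: 26.82
tool_pos: [0.5815, 0.2097, 0.1505]
tool_rot: [1.005, 2.975, 0.001]
contact_force: [0.6, -0.3, 0.6]
opening: 0.0698
```

```bash
python3 - <<'E'
from h import *
plan([.602,.299,.1],-.654+np.pi/2)
E
```

```text
d cm [3.78 8.34 5.05] twist 0.2 | jaw now 0.92 pos [0.5815 0.2097 0.1505] q6 -0.69 F [ 0.6 -0.3  0.6] op 0.0698 t 26.82
```

Call:
move_arm([
  [1.9, 4.2, 0, 0, 7],
  [3.8, 8.3, 1, 0, 7],
  [3.8, 8.3, 3, 0, 7],
  [3.8, 8.3, 5, 0, 7],
  [3.8, 8.3, 5, 0, 7],
])

```text
t: 27.45
tool_pos: [0.5994, 0.2976, 0.0961]
tool_rot: [-1.009, -2.97, 0.006]
contact_force: [-0.1, -0.9, -0.5]
opening: 0.07
```

```bash
python3 - <<'E'
from h import *
plan([.602,.299,.026],-.654+np.pi/2)
G=cams("13")
for c,(x,y,w,h),k in(("side",(270,90,100,90),6),("top",(200,140,90,80),6)):
    im=G[c]["image"][y:y+h,x:x+w,::-1];cv2.imwrite(f"pics/{c}13c.png",cv2.resize(im,None,fx=k,fy=k,interpolation=cv2.INTER_CUBIC)[:590])
E
```

```text
d cm [-0.14  0.3   7.01] twist -0.1 | jaw now 0.916 pos [0.5994 0.2976 0.0961] q6 -0.57 F [-0.1 -0.9 -0.5] op 0.07 t 27.45
```

View pics/side13c.png

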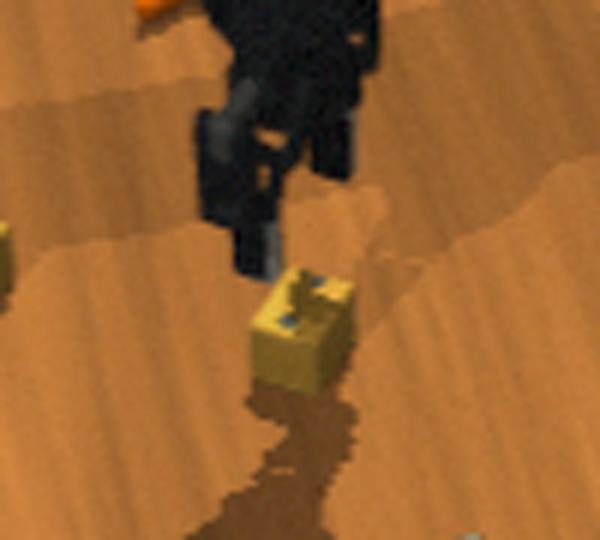

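Call:
move_arm([
  [-0.1, 0.2, 2, 0, 7],
  [-0.1, 0.2, 4, 0, 7],
  [-0.1, 0.2, 5.6, 0, 7],
  [-0.1, 0.2, 6.7, 0, 7],
  [-0.1, 0.2, 6.7, 0, 7],
])

```text
t: 28.18
tool_pos: [0.6023, 0.3003, 0.0306]
tool_rot: [-1.008, -2.973, 0.003]
contact_force: [-0.1, -0.1, 0.7]
opening: 0.0701
```

```bash
python3 - <<'E'
from h import *
plan([.602,.299,.026],-.654+np.pi/2)
G=cams("14")
for c,(x,y,w,h),k in(("side",(270,90,100,90),6),("top",(200,140,90,80),6)):
    im=G[c]["image"][y:y+h,x:x+w,::-1];cv2.imwrite(f"pics/{c}14c.png",cv2.resize(im,None,fx=k,fy=k,interpolation=cv2.INTER_CUBIC)[:590])
E
```

```text
d cm [-0.06 -0.12  0.46] twist 0.0 | jaw now 0.917 pos [0.6023 0.3003 0.0306] q6 -0.56 F [-0.1 -0.1  0.7] op 0.0701 t 28.18
```

View pics/side14c.png

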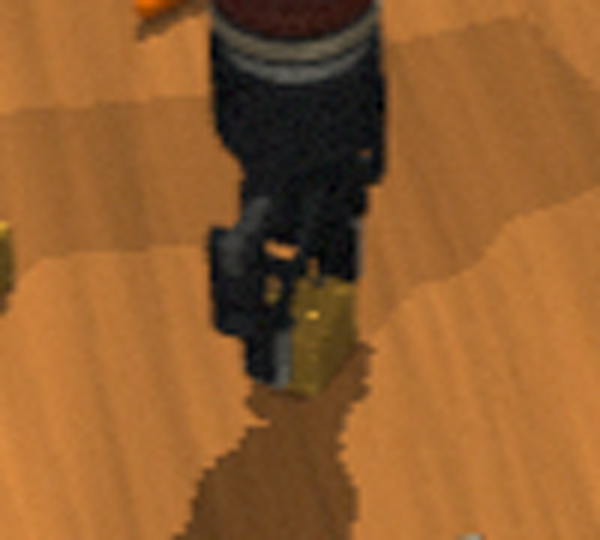

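Call:
move_arm([
  [0, 0, 0.3, 0, 6],
  [0, 0, 0.3, 0, 4.5],
  [0, 0, 0.3, 0, 4.5],
  [0, 0, 0.3, 0, 4.5],
  [0, 0, 0.3, 0, 4.5],
], newtons=25)

```text
t: 28.9
tool_pos: [0.6037, 0.3008, 0.0299]
tool_rot: [1.009, 2.974, 0.001]
contact_force: [0.6, 1.7, 3.4]
opening: 0.0475
```

```bash
python3 - <<'E'
from h import *
plan([.602,.299,.026],-.654+np.pi/2)
E
```

```text
d cm [ 0.02 -0.24  0.39] twist 0.0 | jaw now 0.917 pos [0.6037 0.3008 0.0299] q6 -0.56 F [0.6 1.7 3.4] op 0.0475 t 28.9
```

Call:
move_arm([
  [0, 0, -2, 0, 4.5],
  [0, 0, -5, 0, 4.5],
  [0, 0, -9, 0, 4.5],
  [0, 0, -11, 0, 4.5],
])

```text
t: 29.4
tool_pos: [0.6043, 0.301, 0.1429]
tool_rot: [1.008, 2.972, 0.004]
contact_force: [0.5, -1.1, -1.8]
opening: 0.0476
```

```bash
python3 - <<'E'
from h import *
w=tr(CL,(.042,-.075,.14))[0];print(w)
plan(w,CL[2]+np.pi/2)
G=cams("15")
for c,(x,y,w,h),k in(("side",(260,60,120,120),5),):
    im=G[c]["image"][y:y+h,x:x+w,::-1];cv2.imwrite(f"pics/{c}15c.png",cv2.resize(im,None,fx=k,fy=k,interpolation=cv2.INTER_CUBIC)[:590])
E
```

```text
[ 0.60588328 -0.06505226  0.14      ]
 d cm [-22.39 -28.96   0.24] twist -40.4 | jaw now 0.917 pos [0.6043 0.301  0.1429] q6 -0.56 F [ 0.5 -1.1 -1.8] op 0.0476 t 29.4
```

View pics/side15c.png

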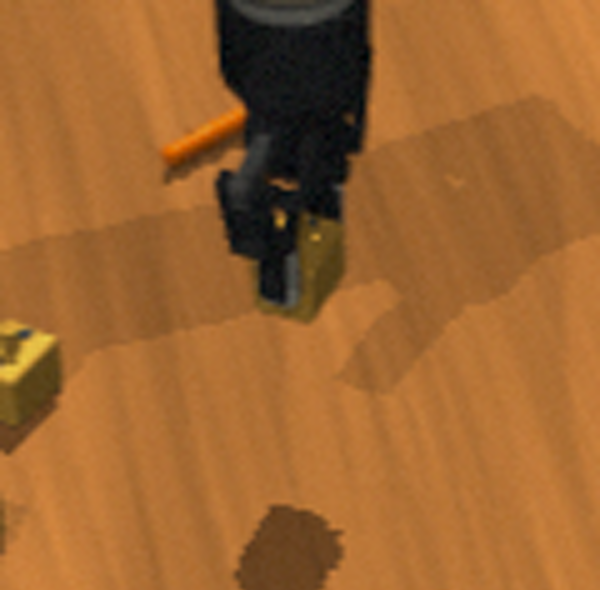

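Call:
move_arm([
  [-4, -5, 0, -8, 4.5],
  [-8.5, -11, 0, -16, 4.5],
  [-13, -17, 0, -24, 4.5],
  [-17.5, -23, 0, -32, 4.5],
  [-22.4, -29, 0, -40.4, 4.5],
])

```text
t: 30.12
tool_pos: [0.6021, -0.0136, 0.1371]
tool_rot: [0.088, -3.137, -0.001]
contact_force: [1.1, 0.4, -0.5]
opening: 0.0475
```

Call:
move_arm([
  [0, 0, 0, 0, 4.5],
  [0, 0, 2, 0, 4.5],
  [0, 0, 4, 0, 4.5],
  [0, 0, 4, 0, 4.5],
])

```text
t: 30.62
tool_pos: [0.6009, -0.0102, 0.0949]
tool_rot: [0.083, -3.133, -0.002]
contact_force: [0.0, -0.6, -2.5]
opening: 0.0476
```

```bash
python3 - <<'E'
from h import *
w=tr(CL,(.042,-.075,.042))[0];print(w)
plan(w,CL[2]+np.pi/2)
G=cams("16")
for c,(x,y,w,h),k in(("side",(260,160,140,120),5),):
    im=G[c]["image"][y:y+h,x:x+w,::-1];cv2.imwrite(f"pics/{c}16c.png",cv2.resize(im,None,fx=k,fy=k,interpolation=cv2.INTER_CUBIC)[:590])
E
```

```text
[ 0.60588328 -0.06505226  0.042     ]
 d cm [-0.24 -5.52  5.28] twist 0.1 | jaw now 1.624 pos [ 0.6009 -0.0102  0.0949] q6 -1.76 F [ 0.  -0.6 -2.5] op 0.0476 t 30.62
```

View pics/side16c.png

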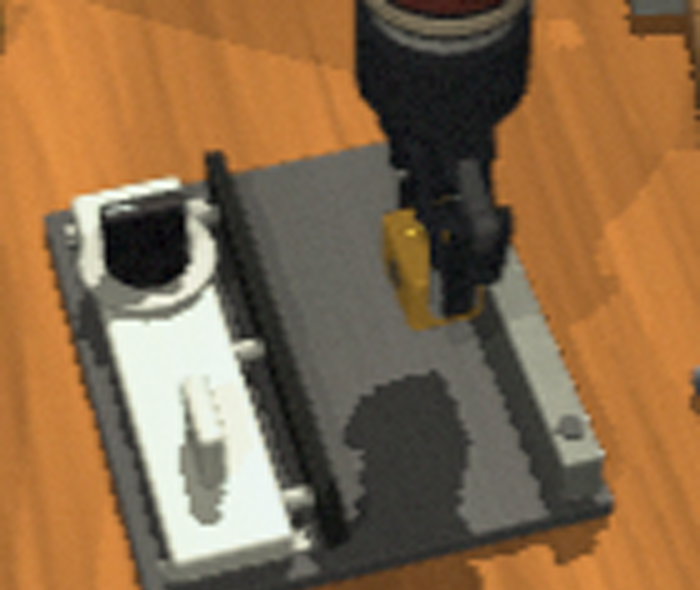

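Call:
move_arm([
  [-0.2, -3, 0, 0, 4.5],
  [-0.2, -5.5, 0, 0, 4.5],
  [-0.2, -5.5, 2, 0, 4.5],
  [-0.2, -5.5, 4.3, 0, 4.5],
  [-0.2, -5.5, 4.3, 0, 4.5],
])

```text
t: 31.35
tool_pos: [0.6063, -0.0653, 0.0532]
tool_rot: [0.081, -3.135, -0.003]
contact_force: [0.0, 0.2, -2.3]
opening: 0.0473
```

Call:
move_arm([
  [0, 0, 0.2, 0, 4.5],
  [0, 0, 0.3, 0, 4.5],
  [0, 0, 0.3, 0, 4.5],
])

```text
t: 31.72
tool_pos: [0.609, -0.0667, 0.0541]
tool_rot: [-0.081, 3.139, -0.0]
contact_force: [0.0, 0.0, -2.1]
opening: 0.0474
```

```bash
python3 - <<'E'
from h import *
w=tr(CL,(.042,-.075,.042))[0]
plan(w,CL[2]+np.pi/2)
E
```

```text
d cm [0.31 0.18 1.21] twist 0.0 | jaw now 1.622 pos [ 0.609  -0.0667  0.0541] q6 -1.85 F [ 0.   0.  -2.1] op 0.0474 t 31.73
```

Call:
move_arm([
  [0.3, 0.2, 0.4, 0, 4.5],
  [0.3, 0.2, 0.8, 0, 4.5],
  [0.3, 0.2, 0.9, 0, 4.5],
  [0.3, 0.2, 0.9, 0, 4.5],
])

```text
t: 32.22
tool_pos: [0.6053, -0.0649, 0.0441]
tool_rot: [0.08, -3.14, -0.0]
contact_force: [0.0, -0.1, -1.6]
opening: 0.0474
```

Call:
move_arm([
  [0, 0, 0.1, 0, 4.5],
  [0, 0, 0.2, 0, 4.5],
  [0, 0, 0.2, 0, 4.5],
])

```text
t: 32.6
tool_pos: [0.6053, -0.0648, 0.0422]
tool_rot: [0.08, -3.14, -0.0]
contact_force: [-0.4, -0.3, -1.2]
opening: 0.0477
```

Call:
move_arm([
  [0, 0, 0.1, 0, 4.5],
  [0, 0, 0.2, 0, 4.5],
  [0, 0, 0.2, 0, 4.5],
])

```text
t: 32.98
tool_pos: [0.6056, -0.0649, 0.0419]
tool_rot: [0.081, -3.14, 0.0]
contact_force: [-5.1, 1.8, 7.9]
opening: 0.0477
```

Seated. I open to 5.6 cm and rise.

Call:
move_arm([
  [0, 0, -0.1, 0, 5.6],
  [0, 0, -0.1, 0, 5.6],
  [0, 0, -2, 0, 5.6],
  [0, 0, -6, 0, 5.6],
  [0, 0, -10, 0, 7],
])

```text
t: 33.6
tool_pos: [0.6055, -0.0649, 0.1424]
tool_rot: [-0.08, 3.14, -0.0]
contact_force: [0.4, -0.1, 0.2]
opening: 0.0699
```

Call:
move_arm([
  [0, 5, 0, 7, 7],
  [1, 10, 0, 14, 7],
  [3, 15, 0, 21, 7],
  [5, 20, 0, 28, 7],
  [7, 25, 0, 33, 7],
])

```text
t: 34.22
tool_pos: [0.5224, 0.1828, 0.142]
tool_rot: [0.819, 3.031, 0.002]
contact_force: [0.5, -0.5, 0.4]
opening: 0.07
```

```bash
python3 - <<'E'
from h import *
plan([.4025,.259,.14],-.531+np.pi/2,"Q")
plan([.4506,.381,.14],-.742+np.pi/2,"P")
G=cams("17")
for c,(x,y,w,h),k in(("side",(260,160,140,120),5),("top",(180,150,200,120),4)):
    im=G[c]["image"][y:y+h,x:x+w,::-1];cv2.imwrite(f"pics/{c}17c.png",cv2.resize(im,None,fx=k,fy=k,interpolation=cv2.INTER_CUBIC)[:590])
E
```

```text
Q d cm [14.19  0.54  0.17] twist 0.2 | jaw now 1.043 pos [0.5224 0.1828 0.142 ] q6 -0.84 F [ 0.5 -0.5  0.4] op 0.07 t 34.23
P d cm [16.18 13.5   0.19] twist 12.3 | jaw now 1.043 pos [0.5224 0.1828 0.142 ] q6 -0.84 F [ 0.5 -0.5  0.4] op 0.07 t 34.23
```

View pics/side17c.png

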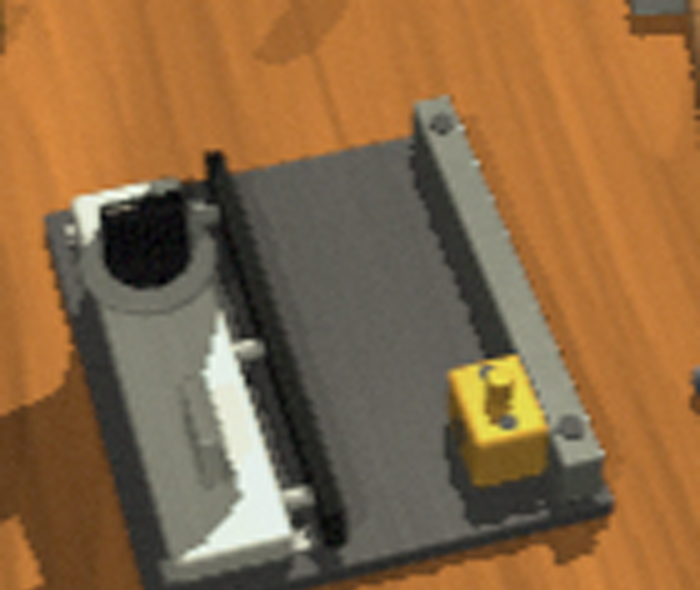

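View pics/top17c.png

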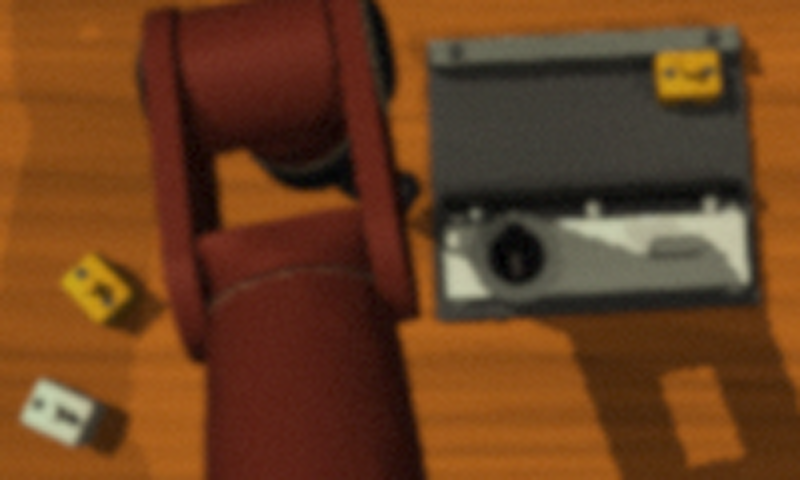

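S stands square on the plate near the fence. I check the remaining two in the side picture.

View pics/side17.png

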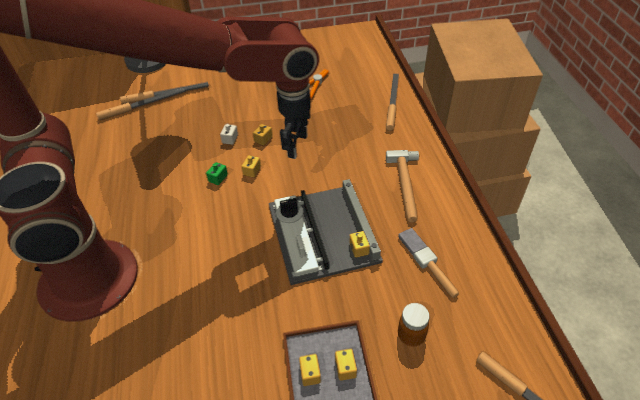

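Call:
move_arm([
  [4, 0.2, 0, 0, 7],
  [8, 0.3, 0, 0, 7],
  [12, 0.4, 0, 0, 7],
  [14.2, 0.5, 0, 0, 7],
  [14.2, 0.5, 1, 0, 7],
])

```text
t: 34.95
tool_pos: [0.4028, 0.2572, 0.1319]
tool_rot: [0.811, 3.032, 0.003]
contact_force: [-0.5, 1.0, -0.0]
opening: 0.07
```

```bash
python3 - <<'E'
from h import *
plan([.4025,.259,.03],-.531+np.pi/2,"Q")
G=cams("18")
for c,(x,y,w,h),k in(("side",(190,90,130,110),6),("top",(180,160,130,120),5)):
    im=G[c]["image"][y:y+h,x:x+w,::-1];cv2.imwrite(f"pics/{c}18c.png",cv2.resize(im,None,fx=k,fy=k,interpolation=cv2.INTER_CUBIC)[:590])
E
```

```text
Q d cm [ 0.14  0.11 10.19] twist 0.5 | jaw now 1.048 pos [0.4028 0.2572 0.1319] q6 -0.64 F [-0.5  1.  -0. ] op 0.07 t 34.95
```

View pics/side18c.png

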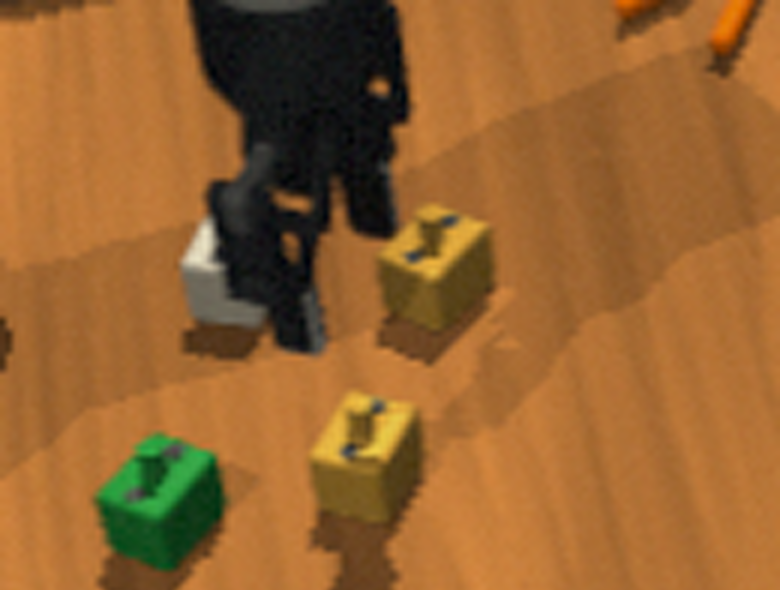

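Call:
move_arm([
  [0.1, 0.1, 3, 0, 7],
  [0.1, 0.1, 6, 0, 7],
  [0.1, 0.1, 8.5, 0, 7],
  [0.1, 0.1, 9.8, 0, 7],
  [0.1, 0.1, 9.8, 0, 7],
])

```text
t: 35.67
tool_pos: [0.4019, 0.2574, 0.0316]
tool_rot: [-0.816, -3.032, 0.002]
contact_force: [-0.3, 0.1, 0.6]
opening: 0.0704
```

```bash
python3 - <<'E'
from h import *
plan([.4025,.259,.03],-.531+np.pi/2,"Q")
G=cams("19")
for c,(x,y,w,h),k in(("side",(190,90,130,110),6),("top",(180,160,130,120),5)):
    im=G[c]["image"][y:y+h,x:x+w,::-1];cv2.imwrite(f"pics/{c}19c.png",cv2.resize(im,None,fx=k,fy=k,interpolation=cv2.INTER_CUBIC)[:590])
E
```

```text
Q d cm [0.03 0.17 0.16] twist 0.3 | jaw now 1.045 pos [0.4019 0.2574 0.0316] q6 -0.63 F [-0.3  0.1  0.6] op 0.0704 t 35.67
```

View pics/side19c.png

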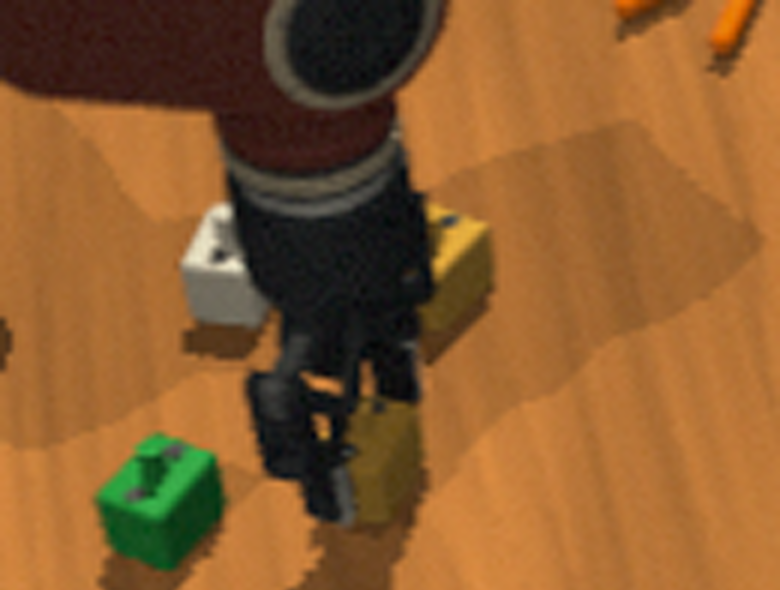

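Call:
move_arm([
  [-0.2, 0.2, 0.2, 0, 6],
  [-0.2, 0.2, 0.2, 0, 4.5],
  [-0.2, 0.2, 0.2, 0, 4.5],
  [-0.2, 0.2, 0.2, 0, 4.5],
  [-0.2, 0.2, 0.2, 0, 4.5],
])

```text
t: 36.4
tool_pos: [0.4057, 0.2593, 0.0314]
tool_rot: [0.814, 3.032, 0.002]
contact_force: [0.4, -0.1, 5.6]
opening: 0.0475
```

Call:
move_arm([
  [0, 0, -2, 0, 4.5],
  [0, 0, -5, 0, 4.5],
  [0, 0, -9, 0, 4.5],
  [0, 0, -11, 0, 4.5],
])

```text
t: 36.9
tool_pos: [0.4045, 0.2588, 0.1414]
tool_rot: [0.815, 3.034, 0.0]
contact_force: [-0.1, 0.3, -2.5]
opening: 0.0474
```

```bash
python3 - <<'E'
from h import *
w=tr(CL,(.042,0,.14))[0]
plan(w,CL[2]+np.pi/2)
G=cams("20")
for c,(x,y,w,h),k in(("side",(190,70,130,110),6),):
    im=G[c]["image"][y:y+h,x:x+w,::-1];cv2.imwrite(f"pics/{c}20c.png",cv2.resize(im,None,fx=k,fy=k,interpolation=cv2.INTER_CUBIC)[:590])
E
```

```text
d cm [-29.57 -11.65   0.14] twist -33.0 | jaw now 1.046 pos [0.4045 0.2588 0.1414] q6 -0.63 F [-0.1  0.3 -2.5] op 0.0474 t 36.9
```

View pics/side20c.png

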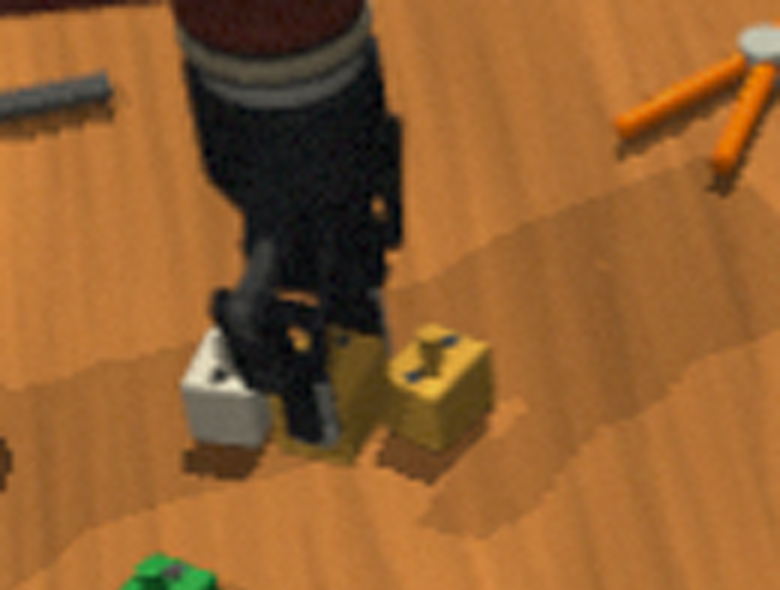

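Call:
move_arm([
  [-3, -1.2, 0, -4, 4.5],
  [-7, -2.8, 0, -8, 4.5],
  [-12, -4.7, 0, -13, 4.5],
  [-17, -6.7, 0, -18, 4.5],
  [-22, -8.7, 0, -23, 4.5],
])

```text
t: 37.62
tool_pos: [0.5507, 0.0719, 0.1375]
tool_rot: [-0.189, -3.132, 0.0]
contact_force: [-0.3, 1.1, -2.1]
opening: 0.0475
```

```bash
python3 - <<'E'
from h import *
plan(tr(CL,(.042,0,.1))[0],CL[2]+np.pi/2)
E
```

```text
d cm [-5.86 -5.54  3.73] twist -9.8 | jaw now 1.45 pos [0.5507 0.0719 0.1375] q6 -1.45 F [-0.3  1.1 -2.1] op 0.0475 t 37.62
```

Call:
move_arm([
  [-3, -3, 0, -5, 4.5],
  [-5.8, -5.5, 0, -9.8, 4.5],
  [-5.8, -5.5, 0, -9.8, 4.5],
  [-5.8, -5.5, 2, -9.8, 4.5],
  [-5.8, -5.5, 3.7, -9.8, 4.5],
])

```text
t: 38.25
tool_pos: [0.6003, 0.0127, 0.1002]
tool_rot: [0.076, -3.137, -0.001]
contact_force: [-0.1, -0.0, -2.5]
opening: 0.0473
```

```bash
python3 - <<'E'
from h import *
plan(tr(CL,(.042,0,.044))[0],CL[2]+np.pi/2)
G=cams("21")
for c,(x,y,w,h),k in(("side",(260,160,140,120),5),):
    im=G[c]["image"][y:y+h,x:x+w,::-1];cv2.imwrite(f"pics/{c}21c.png",cv2.resize(im,None,fx=k,fy=k,interpolation=cv2.INTER_CUBIC)[:590])
E
```

```text
d cm [-0.18 -0.29  5.62] twist -0.2 | jaw now 1.619 pos [0.6003 0.0127 0.1002] q6 -1.72 F [-0.1 -0.  -2.5] op 0.0473 t 38.25
```

View pics/side21c.png

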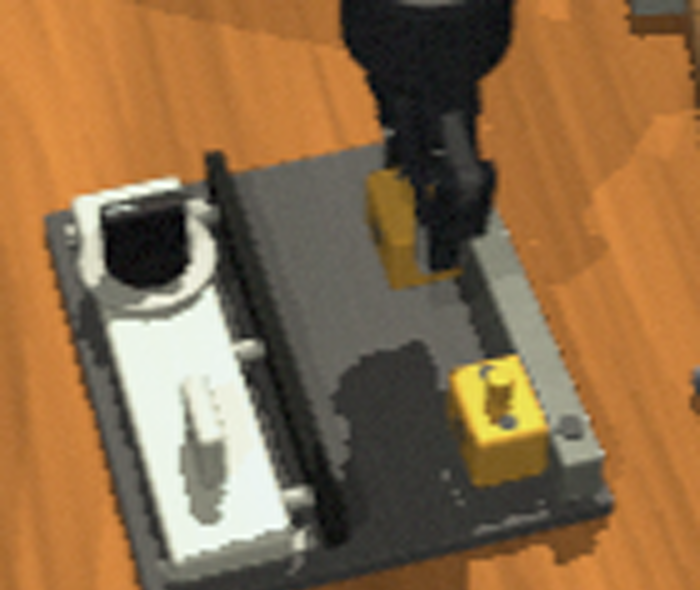

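Call:
move_arm([
  [-0.1, -0.1, 2, 0, 4.5],
  [-0.1, -0.1, 3.5, 0, 4.5],
  [-0.1, -0.1, 4.7, 0, 4.5],
  [-0.1, -0.1, 4.9, 0, 4.5],
  [-0.1, -0.1, 4.9, 0, 4.5],
])

```text
t: 38.98
tool_pos: [0.6035, 0.0106, 0.0544]
tool_rot: [-0.075, 3.14, -0.0]
contact_force: [0.4, 0.1, -1.2]
opening: 0.0476
```

Call:
move_arm([
  [0, 0, 0, 0, 4.5],
  [0, 0, 0.1, 0, 4.5],
])

```text
t: 39.22
tool_pos: [0.6039, 0.0106, 0.0541]
tool_rot: [-0.075, 3.139, -0.0]
contact_force: [-0.2, 0.5, -0.9]
opening: 0.0476
```

```bash
python3 - <<'E'
from h import *
plan(tr(CL,(.042,0,.043))[0],CL[2]+np.pi/2)
E
```

```text
d cm [ 0.19 -0.06  1.11] twist -0.2 | jaw now 1.619 pos [0.6039 0.0106 0.0541] q6 -1.72 F [-0.2  0.5 -0.9] op 0.0476 t 39.23
```

Call:
move_arm([
  [0.1, 0, 0.4, 0, 4.5],
  [0.1, 0, 0.8, 0, 4.5],
  [0.1, 0, 1, 0, 4.5],
  [0.1, 0, 1, 0, 4.5],
])

```text
t: 39.72
tool_pos: [0.6023, 0.0106, 0.0435]
tool_rot: [0.075, -3.14, -0.0]
contact_force: [-1.5, -0.2, 1.1]
opening: 0.0474
```

Call:
move_arm([
  [0, 0, 0.1, 0, 4.5],
  [0, 0, 0.2, 0, 4.5],
  [0, 0, 0.2, 0, 4.5],
])

```text
t: 40.1
tool_pos: [0.6023, 0.0106, 0.0434]
tool_rot: [0.075, -3.139, -0.0]
contact_force: [-8.7, -0.6, 13.3]
opening: 0.0473
```

Seated. I release it and go for P.

Call:
move_arm([
  [0, 0, -0.2, 0, 5.6],
  [0, 0, -0.2, 0, 5.6],
  [0, 0, -2, 0, 5.6],
  [0, 0, -6, 0, 5.6],
  [0, 0, -10, 0, 7],
])

```text
t: 40.72
tool_pos: [0.6024, 0.0106, 0.1432]
tool_rot: [-0.075, 3.14, -0.0]
contact_force: [-0.5, 0.6, 0.1]
opening: 0.0696
```

Call:
move_arm([
  [1.5, 5, 0, 8, 7],
  [3, 10, 0, 16, 7],
  [4.5, 15, 0, 24, 7],
  [6, 20, 0, 32, 7],
  [7.5, 25, 0, 40, 7],
])

```text
t: 41.35
tool_pos: [0.5152, 0.2584, 0.1428]
tool_rot: [1.01, 2.973, 0.002]
contact_force: [1.0, 0.6, 0.3]
opening: 0.0699
```

```bash
python3 - <<'E'
from h import *
plan([.4506,.381,.14],-.742+np.pi/2,"P")
G=cams("22")
for c,(x,y,w,h),k in(("side",(190,100,210,160),4),("top",(180,150,200,120),4)):
    im=G[c]["image"][y:y+h,x:x+w,::-1];cv2.imwrite(f"pics/{c}22c.png",cv2.resize(im,None,fx=k,fy=k,interpolation=cv2.INTER_CUBIC)[:590])
E
```

```text
P d cm [12.59  5.79  0.27] twist 5.0 | jaw now 0.916 pos [0.5152 0.2584 0.1428] q6 -0.58 F [1.  0.6 0.3] op 0.0699 t 41.35
```

View pics/side22c.png

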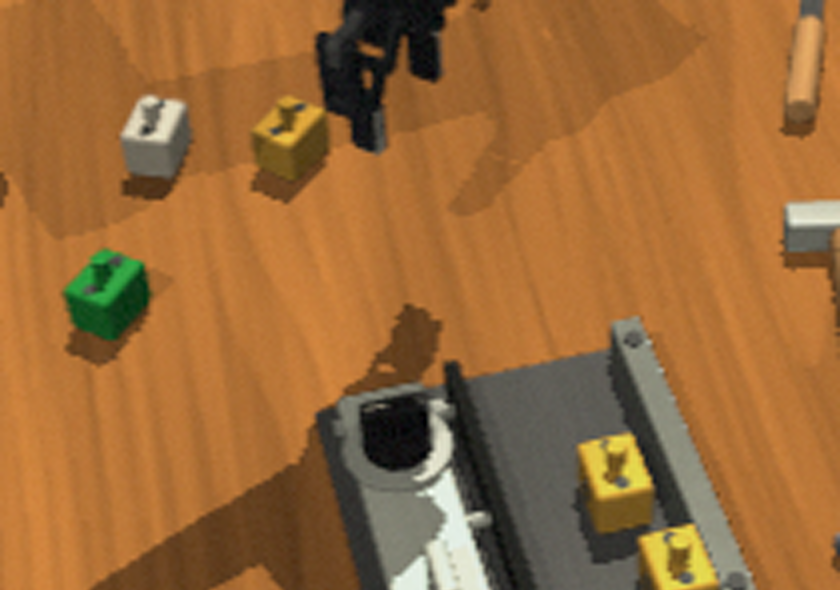

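View pics/top22c.png

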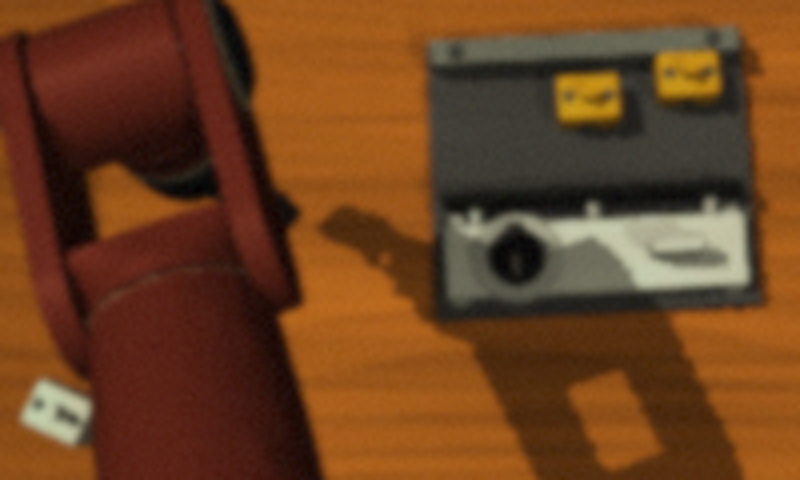

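Q and S both stand square. P is where it was, at side pixel (262,135).

Call:
move_arm([
  [4, 2, 0, 2, 7],
  [8, 4, 0, 4, 7],
  [12, 5.5, 0, 5, 7],
  [12.6, 5.8, 0, 5, 7],
  [12.6, 5.8, 2, 5, 7],
])

```text
t: 42.08
tool_pos: [0.4522, 0.3797, 0.1232]
tool_rot: [1.13, 2.927, 0.006]
contact_force: [-0.1, 0.1, 0.4]
opening: 0.0699
```

```bash
python3 - <<'E'
from h import *
plan([.4506,.381,.029],-.742+np.pi/2,"P")
G=cams("23")
for c,(x,y,w,h),k in(("side",(190,70,130,100),6),):
    im=G[c]["image"][y:y+h,x:x+w,::-1];cv2.imwrite(f"pics/{c}23c.png",cv2.resize(im,None,fx=k,fy=k,interpolation=cv2.INTER_CUBIC)[:590])
E
```

```text
P d cm [ 0.22 -0.06  9.42] twist 0.3 | jaw now 0.834 pos [0.4522 0.3797 0.1232] q6 -0.26 F [-0.1  0.1  0.4] op 0.0699 t 42.08
```

View pics/side23c.png

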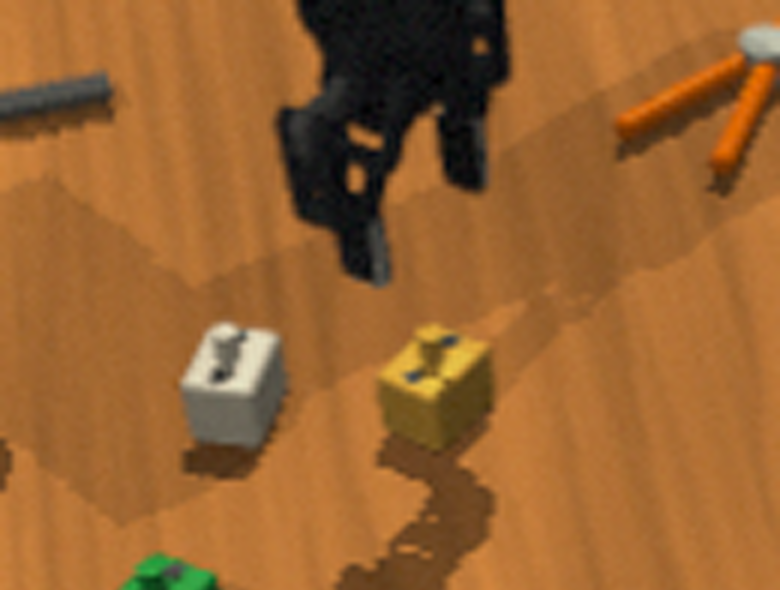

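Call:
move_arm([
  [0, 0, 3, 0, 7],
  [0, 0, 6, 0, 7],
  [0, 0, 8, 0, 7],
  [0, 0, 9.1, 0, 7],
  [0, 0, 9.1, 0, 7],
])

```text
t: 42.8
tool_pos: [0.4502, 0.3787, 0.0296]
tool_rot: [-1.133, -2.929, 0.002]
contact_force: [0.9, 0.4, 0.3]
opening: 0.0703
```

```bash
python3 - <<'E'
from h import *
plan([.4506,.381,.029],-.742+np.pi/2,"P")
G=cams("24")
for c,(x,y,w,h),k in(("side",(190,70,130,100),6),):
    im=G[c]["image"][y:y+h,x:x+w,::-1];cv2.imwrite(f"pics/{c}24c.png",cv2.resize(im,None,fx=k,fy=k,interpolation=cv2.INTER_CUBIC)[:590])
E
```

```text
P d cm [0.13 0.2  0.06] twist 0.2 | jaw now 0.833 pos [0.4502 0.3787 0.0296] q6 -0.26 F [0.9 0.4 0.3] op 0.0703 t 42.8
```

View pics/side24c.png

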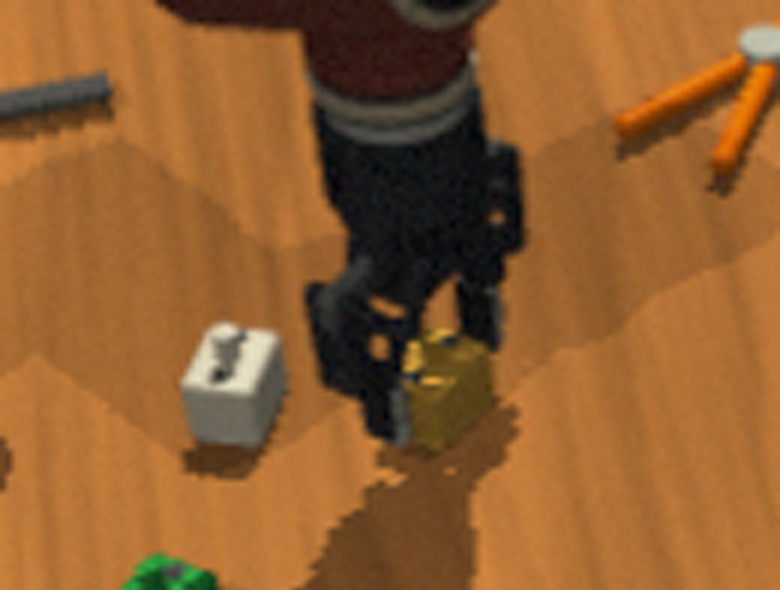

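Call:
move_arm([
  [-0.1, 0.2, 0, 0, 6],
  [-0.1, 0.2, 0, 0, 4.5],
  [-0.1, 0.2, 0, 0, 4.5],
  [-0.1, 0.2, 0, 0, 4.5],
  [-0.1, 0.2, 0, 0, 4.5],
])

```text
t: 43.52
tool_pos: [0.4535, 0.3807, 0.0317]
tool_rot: [1.132, 2.929, 0.004]
contact_force: [0.9, 0.5, 5.8]
opening: 0.0477
```

Call:
move_arm([
  [0, 0, -2, 0, 4.5],
  [0, 0, -5, 0, 4.5],
  [0, 0, -9, 0, 4.5],
  [0, 0, -11, 0, 4.5],
])

```text
t: 44.02
tool_pos: [0.453, 0.3804, 0.1432]
tool_rot: [1.132, 2.929, 0.004]
contact_force: [0.4, -0.2, -0.6]
opening: 0.0479
```

```bash
python3 - <<'E'
from h import *
w=tr(CL,(.042,.075,.14))[0]
plan(w,CL[2]+np.pi/2)
G=cams("25")
for c,(x,y,w,h),k in(("side",(190,50,130,100),6),):
    im=G[c]["image"][y:y+h,x:x+w,::-1];cv2.imwrite(f"pics/{c}25c.png",cv2.resize(im,None,fx=k,fy=k,interpolation=cv2.INTER_CUBIC)[:590])
E
```

```text
d cm [-30.63 -12.11   0.3 ] twist -45.2 | jaw now 0.833 pos [0.453  0.3804 0.1432] q6 -0.26 F [ 0.4 -0.2 -0.6] op 0.0479 t 44.02
```

View pics/side25c.png

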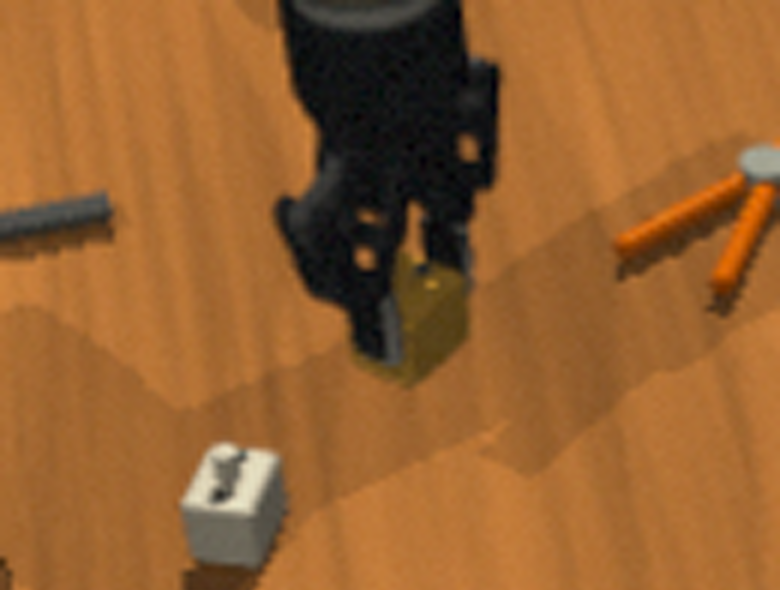

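Call:
move_arm([
  [-4, -1.6, 0, -7, 4.5],
  [-9, -3.6, 0, -14, 4.5],
  [-14, -5.6, 0, -21, 4.5],
  [-19, -7.6, 0, -29, 4.5],
  [-24, -9.6, 0, -36, 4.5],
])

```text
t: 44.75
tool_pos: [0.5646, 0.1458, 0.138]
tool_rot: [-0.165, -3.134, 0.001]
contact_force: [0.5, 0.7, -1.6]
opening: 0.0479
```

```bash
python3 - <<'E'
from h import *
plan(tr(CL,(.042,.075,.1))[0],CL[2]+np.pi/2)
E
```

```text
d cm [-3.99 -5.71  3.79] twist -9.0 | jaw now 1.466 pos [0.5646 0.1458 0.138 ] q6 -1.34 F [ 0.5  0.7 -1.6] op 0.0479 t 44.75
```

Call:
move_arm([
  [-2, -3, 0, -5, 4.5],
  [-4, -5.7, 0, -9, 4.5],
  [-4, -5.7, 0, -9, 4.5],
  [-4, -5.7, 2, -9, 4.5],
  [-4, -5.7, 3.7, -9, 4.5],
])

```text
t: 45.38
tool_pos: [0.5973, 0.0874, 0.1004]
tool_rot: [0.076, -3.137, -0.0]
contact_force: [0.5, 0.5, -1.1]
opening: 0.0479
```

```bash
python3 - <<'E'
from h import *
plan(tr(CL,(.042,.075,.044))[0],CL[2]+np.pi/2)
G=cams("26")
for c,(x,y,w,h),k in(("side",(260,130,140,120),5),):
    im=G[c]["image"][y:y+h,x:x+w,::-1];cv2.imwrite(f"pics/{c}26c.png",cv2.resize(im,None,fx=k,fy=k,interpolation=cv2.INTER_CUBIC)[:590])
E
```

```text
d cm [-0.1  -0.27  5.64] twist -0.1 | jaw now 1.619 pos [0.5973 0.0874 0.1004] q6 -1.6 F [ 0.5  0.5 -1.1] op 0.0479 t 45.38
```

View pics/side26c.png

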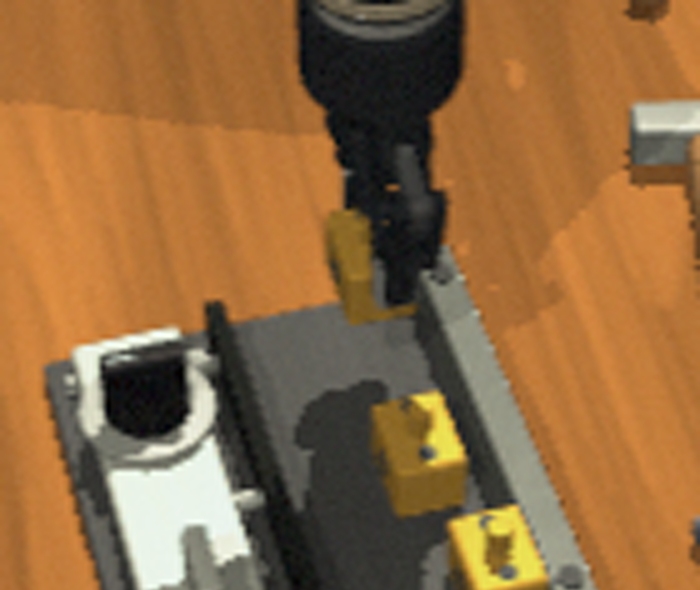

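Call:
move_arm([
  [-0.1, -0.1, 2, 0, 4.5],
  [-0.1, -0.1, 3.5, 0, 4.5],
  [-0.1, -0.1, 4.6, 0, 4.5],
  [-0.1, -0.1, 4.8, 0, 4.5],
  [-0.1, -0.1, 4.8, 0, 4.5],
])

```text
t: 46.1
tool_pos: [0.6003, 0.0855, 0.0555]
tool_rot: [-0.075, 3.14, -0.0]
contact_force: [-0.6, 0.8, -0.7]
opening: 0.0472
```

Call:
move_arm([
  [0, 0, 0.3, 0, 4.5],
  [0, 0, 0.6, 0, 4.5],
  [0, 0, 0.7, 0, 4.5],
  [0, 0, 0.7, 0, 4.5],
])

```text
t: 46.6
tool_pos: [0.6, 0.0855, 0.0482]
tool_rot: [0.075, -3.141, 0.0]
contact_force: [-0.6, 0.2, -1.0]
opening: 0.048
```

```bash
python3 - <<'E'
from h import *
plan(tr(CL,(.042,.075,.0437))[0],CL[2]+np.pi/2)
E
```

```text
d cm [ 0.18 -0.07  0.45] twist -0.2 | jaw now 1.619 pos [0.6    0.0855 0.0482] q6 -1.6 F [-0.6  0.2 -1. ] op 0.048 t 46.6
```

Call:
move_arm([
  [0, 0, 0.2, 0, 4.5],
  [0, 0, 0.4, 0, 4.5],
  [0, 0, 0.4, 0, 4.5],
])

```text
t: 46.98
tool_pos: [0.5998, 0.0855, 0.044]
tool_rot: [0.075, -3.14, 0.0]
contact_force: [0.4, -0.4, -2.1]
opening: 0.0477
```

Call:
move_arm([
  [0, 0, 0.1, 0, 4.5],
  [0, 0, 0.2, 0, 4.5],
  [0, 0, 0.2, 0, 4.5],
])

```text
t: 47.35
tool_pos: [0.6002, 0.0856, 0.0437]
tool_rot: [0.075, -3.14, 0.0]
contact_force: [-4.4, 0.4, 6.1]
opening: 0.0476
```

Call:
move_arm([
  [0, 0, -0.1, 0, 5.6],
  [0, 0, -0.1, 0, 5.6],
  [0, 0, -2, 0, 5.6],
  [0, 0, -6, 0, 5.6],
  [0, 0, -11, 0, 4],
])

```text
t: 47.98
tool_pos: [0.5994, 0.0855, 0.1535]
tool_rot: [0.075, -3.139, 0.0]
contact_force: [0.4, -0.2, 0.2]
opening: 0.0404
```

```bash
python3 - <<'E'
from h import *
plan(tr(CL,(-.083,-.06,.155))[0],CL[2])
E
```

```text
d cm [ 12.58 -13.61  -0.13] twist 89.8 | jaw now 1.618 pos [0.5994 0.0855 0.1535] q6 -1.6 F [ 0.4 -0.2  0.2] op 0.0404 t 47.98
```

Call:
move_arm([
  [2.6, -2.8, 0, 10, 4],
  [5.2, -5.6, 0, 20, 4],
  [7.8, -8.4, 0, 30, 4],
  [10.4, -11.2, 0, 40, 4],
  [12.6, -13.6, 0, 50, 4],
])

```text
t: 48.6
tool_pos: [0.4802, -0.0573, 0.1537]
tool_rot: [1.267, 2.872, 0.0]
contact_force: [0.2, -0.8, 0.7]
opening: 0.0402
```

Call:
move_arm([
  [0, 0, 0, 10, 4],
  [0, 0, 0, 20, 4],
  [0, 0, 0, 30, 4],
  [0, 0, 0, 40, 4],
  [0, 0, 0, 40, 4],
])

```text
t: 49.22
tool_pos: [0.481, -0.0564, 0.1535]
tool_rot: [2.164, 2.275, 0.001]
contact_force: [0.1, 0.4, 0.2]
opening: 0.0393
```

```bash
python3 - <<'E'
from h import *
plan(tr(CL,(-.083,-.06,.055))[0],CL[2])
G=cams("27")
for c,(x,y,w,h),k in(("side",(255,175,140,110),5.5),("top",(280,150,100,85),7)):
    im=G[c]["image"][y:y+h,x:x+w,::-1];cv2.imwrite(f"pics/{c}27c.png",cv2.resize(im,None,fx=k,fy=k,interpolation=cv2.INTER_CUBIC)[:590])
E
```

```text
d cm [ 0.   -0.09  9.85] twist -0.1 | jaw now 0.05 pos [ 0.481  -0.0564  0.1535] q6 -0.32 F [0.1 0.4 0.2] op 0.0393 t 49.23
```

View pics/side27c.png

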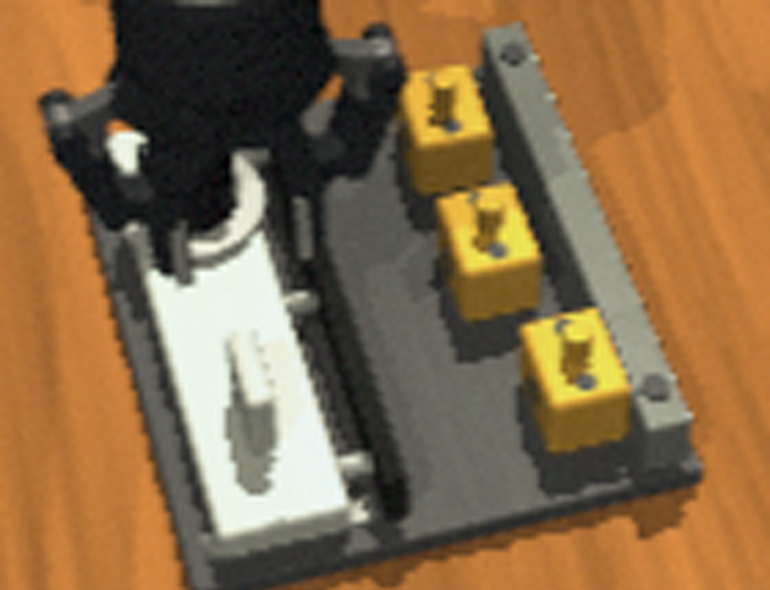

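View pics/top27c.png

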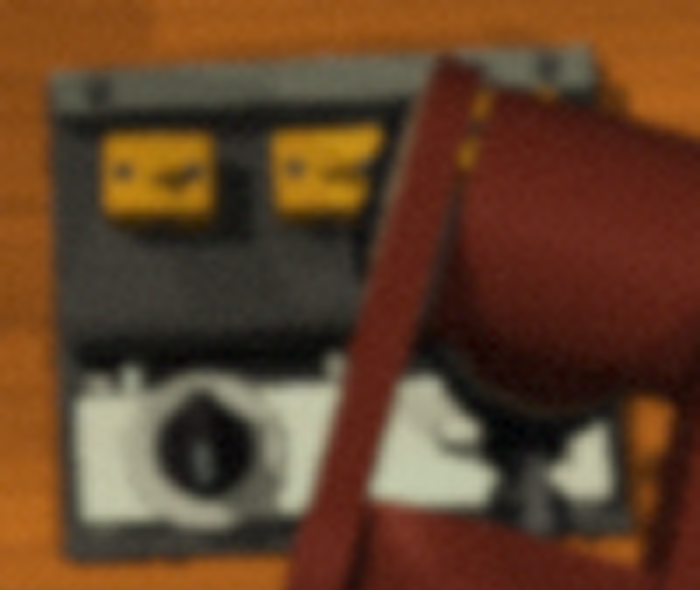

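```bash
python3 - <<'E'
from h import *
G=cams()
# expected pixel of pad front edge top line for hypotheses, in crop side27c, drawn
im=G["side"]["image"][:,:,::-1];x,y,w,h=290,180,60,110;k=8
for f,nm in((0.0,"n"),):
    c=cv2.resize(im[y:y+h,x:x+w],None,fx=k,fy=k,interpolation=cv2.INTER_CUBIC)
    c=np.clip(c.astype(float)*2,0,255).astype(np.uint8)
    for px_,col in((-.031,(0,0,255)),(-.022,(0,255,0))):
        q=(proj(G["side"],tr(CL,[[px_,-.115,.042],[px_,.115,.042]]))-[x,y]+.5)*k
        cv2.line(c,*[tuple(int(v) for v in a) for a in q],col,1)
    cv2.imwrite("pics/pad.png",c[300:])
E
```

```text
(no output)
```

View pics/pad.png

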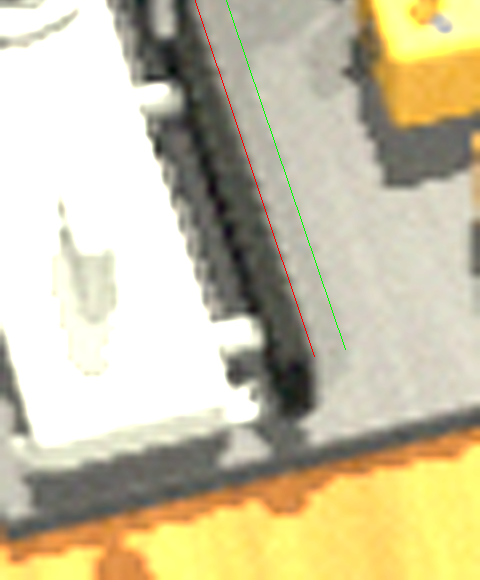

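The pad's front face matches carriage = 0.075, the back stop. From here it should meet the cases after 65 mm, so I aim for about 69.5 mm of travel.

Call:
move_arm([
  [0, 0, 3, 0, 4],
  [0, 0, 6, 0, 4],
  [0, 0, 8.5, 0, 4],
  [0, 0, 9.8, 0, 4],
  [0, 0, 9.8, 0, 4],
])

```text
t: 50.05
tool_pos: [0.4801, -0.0562, 0.0536]
tool_rot: [-2.166, -2.273, 0.001]
contact_force: [-0.1, 0.6, 0.1]
opening: 0.0399
```

Call:
move_arm([
  [0, 0, 0, 0, 2],
  [0, 0, 0, 0, 0.8],
  [0, 0, 0, 0, 0.8],
  [0, 0, 0, 0, 0.8],
  [0, 0, 0, 0, 0.8],
], newtons=60)

```text
t: 50.68
tool_pos: [0.4815, -0.0566, 0.0558]
tool_rot: [2.166, 2.274, 0.001]
contact_force: [-2.9, 0.9, 6.1]
opening: 0.0113
```

```bash
cat >> h.py <<'E'
def cl():
    o=sensors.get_obs();R=Ro.from_rotvec(o["tool_rot"]).as_matrix();
    print("TCP clamp",(inv(CL,o["tool_pos"])*1000).round(1),"z",o["tool_pos"][2].round(4),"tilt",R[:2,2].round(3),"F",o["contact_force"].round(1),"op",round(o["opening"],4),"t",round(o["t"],1))
E
python3 -c "
from h import *
cl();plan(tr(CL,(-.083,-.06,.055))[0],CL[2])"
```

```text
TCP clamp [-81.8 -60.2] z 0.0558 tilt [ 0.002 -0.001] F [-2.9  0.9  6.1] op 0.0113 t 50.7
 d cm [ 0.02 -0.12  0.08] twist -0.1 | jaw now 0.049 pos [ 0.4815 -0.0566  0.0558] q6 -0.32 F [-2.9  0.9  6.1] op 0.0113 t 50.67
```

Call:
move_arm([
  [0, 1, 0, 0, 0.8],
  [0, 2, 0, 0, 0.8],
  [0, 3, 0, 0, 0.8],
  [0, 4, 0, 0, 0.8],
  [0, 4.8, 0, 0, 0.8],
])

```text
t: 51.3
tool_pos: [0.5282, -0.054, 0.0558]
tool_rot: [-2.165, -2.273, 0.003]
contact_force: [-10.2, 1.0, 11.4]
opening: 0.0112
```

Call:
move_arm([
  [0, 0.4, 0, 0, 0.8],
  [0, 0.8, 0, 0, 0.8],
  [0, 0.8, 0, 0, 0.8],
])

```text
t: 51.68
tool_pos: [0.5362, -0.0536, 0.0558]
tool_rot: [-2.165, -2.274, 0.003]
contact_force: [-7.9, 1.6, 11.2]
opening: 0.011
```

```bash
python3 - <<'E'
from h import *
cl()
G=cams("28")
for c,(x,y,w,h),k in(("side",(265,175,130,105),6),):
    im=G[c]["image"][y:y+h,x:x+w,::-1];cv2.imwrite(f"pics/{c}28c.png",cv2.resize(im,None,fx=k,fy=k,interpolation=cv2.INTER_CUBIC)[:590])
E
```

```text
TCP clamp [-27. -60.] z 0.0558 tilt [-0.002 -0.   ] F [-7.9  1.6 11.2] op 0.011 t 51.7
```

View pics/side28c.png

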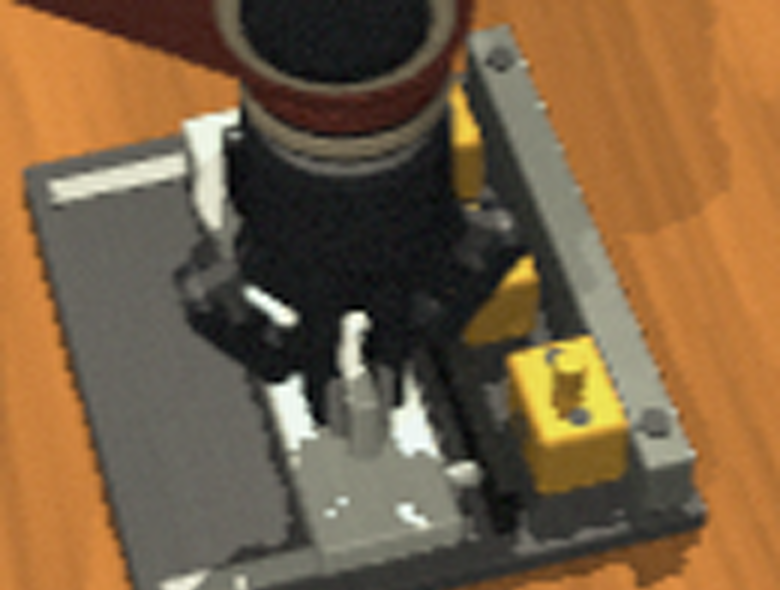

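Call:
move_arm([
  [0, 0.3, 0, 0, 0.8],
  [0, 0.6, 0, 0, 0.8],
  [0, 0.9, 0, 0, 0.8],
  [0, 1, 0, 0, 0.8],
  [0, 1, 0, 0, 0.8],
])

```text
t: 52.4
tool_pos: [0.5457, -0.053, 0.0558]
tool_rot: [-2.165, -2.273, 0.004]
contact_force: [-10.9, 0.7, 11.7]
opening: 0.0112
```

```bash
python3 -c "
from h import *
cl()"
```

```text
TCP clamp [-17.5 -59.9] z 0.0558 tilt [-0.003  0.   ] F [-10.9   0.7  11.7] op 0.0112 t 52.4
```

Call:
move_arm([
  [0, 0.1, 0, 0, 0.8],
  [0, 0.2, 0, 0, 0.8],
  [0, 0.3, 0, 0, 0.8],
  [0, 0.3, 0, 0, 0.8],
])

```text
t: 52.9
tool_pos: [0.5486, -0.0529, 0.0558]
tool_rot: [-2.165, -2.273, 0.004]
contact_force: [-11.2, 1.5, 12.9]
opening: 0.0111
```

```bash
python3 -c "
from h import *
cl()"
```

```text
TCP clamp [-14.6 -59.9] z 0.0558 tilt [-0.004  0.   ] F [-11.2   1.5  12.9] op 0.0111 t 52.9
```

Call:
move_arm([
  [0, 0.1, 0, 0, 0.8],
  [0, 0.2, 0, 0, 0.8],
  [0, 0.2, 0, 0, 0.8],
])

```text
t: 53.28
tool_pos: [0.5502, -0.0528, 0.0558]
tool_rot: [-2.164, -2.272, 0.005]
contact_force: [-12.1, 1.0, 13.4]
opening: 0.0108
```

```bash
python3 - <<'E'
from h import *
cl()
G=cams("29")
for c,(x,y,w,h),k in(("side",(265,175,130,105),6),("top",(280,150,100,85),7)):
    im=G[c]["image"][y:y+h,x:x+w,::-1];cv2.imwrite(f"pics/{c}29c.png",cv2.resize(im,None,fx=k,fy=k,interpolation=cv2.INTER_CUBIC)[:590])
E
```

```text
TCP clamp [-13.  -59.9] z 0.0558 tilt [-0.005  0.   ] F [-12.1   1.   13.4] op 0.0108 t 53.3
```

View pics/side29c.png

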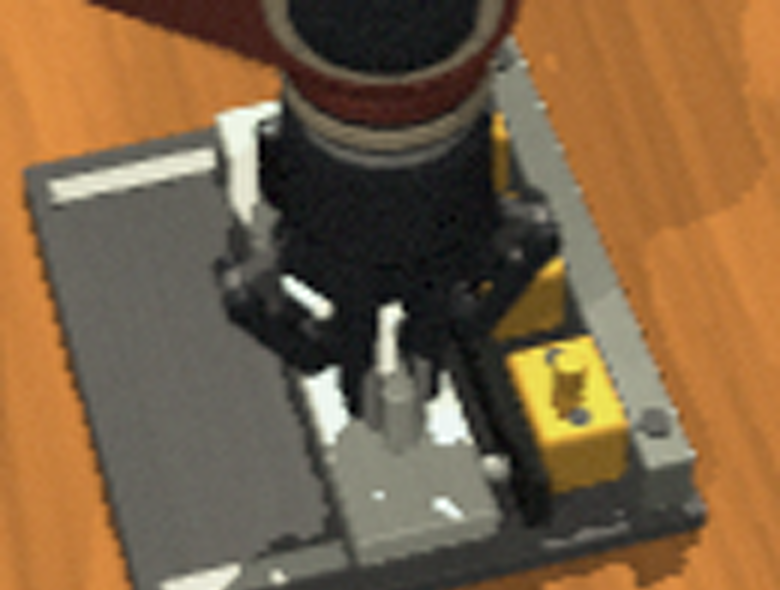

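View pics/top29c.png

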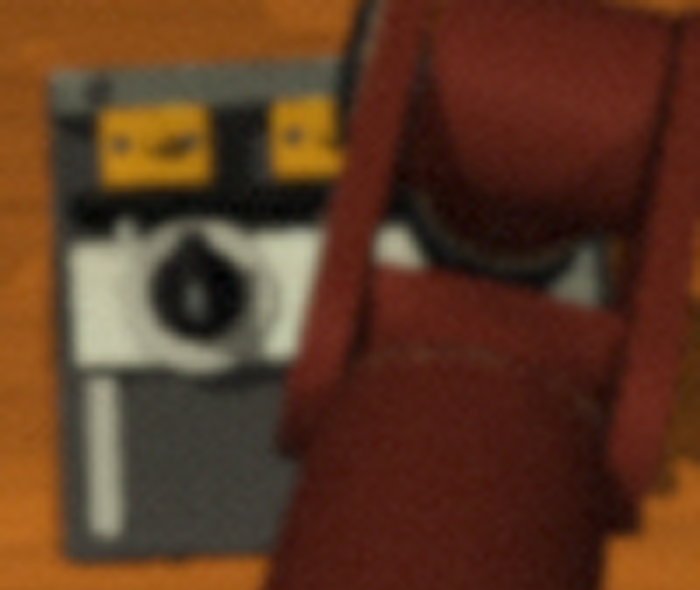

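Call:
move_arm([
  [0, 0.1, 0, 0, 0.8],
  [0, 0.1, 0, 0, 0.8],
])

```text
t: 53.62
tool_pos: [0.551, -0.0527, 0.0558]
tool_rot: [-2.164, -2.272, 0.006]
contact_force: [-13.5, 1.0, 14.4]
opening: 0.011
```

```bash
python3 -c "
from h import *
cl()"
```

```text
TCP clamp [-12.2 -59.9] z 0.0558 tilt [-0.005  0.   ] F [-13.5   1.   14.4] op 0.011 t 53.6
```

Call:
move_arm([
  [0, 0, 0, 0, 2],
  [0, 0, 0, 0, 3.5],
  [0, 0, 0, 0, 3.5],
  [0, 0, -3, 0, 3.5],
  [0, 0, -8, 0, 4],
], newtons=30)

```text
t: 54.25
tool_pos: [0.5509, -0.0525, 0.1326]
tool_rot: [-2.165, -2.27, 0.004]
contact_force: [0.8, 1.0, -1.0]
opening: 0.0399
```

```bash
python3 - <<'E'
from h import *
cl()
G=cams("30")
for c,(x,y,w,h),k in(("side",(265,175,130,105),6),("top",(280,150,100,85),7)):
    im=G[c]["image"][y:y+h,x:x+w,::-1];cv2.imwrite(f"pics/{c}30c.png",cv2.resize(im,None,fx=k,fy=k,interpolation=cv2.INTER_CUBIC)[:590])
E
```

```text
TCP clamp [-12.3 -59.7] z 0.1326 tilt [-0.005  0.001] F [ 0.8  1.  -1. ] op 0.0399 t 54.2
```

View pics/side30c.png

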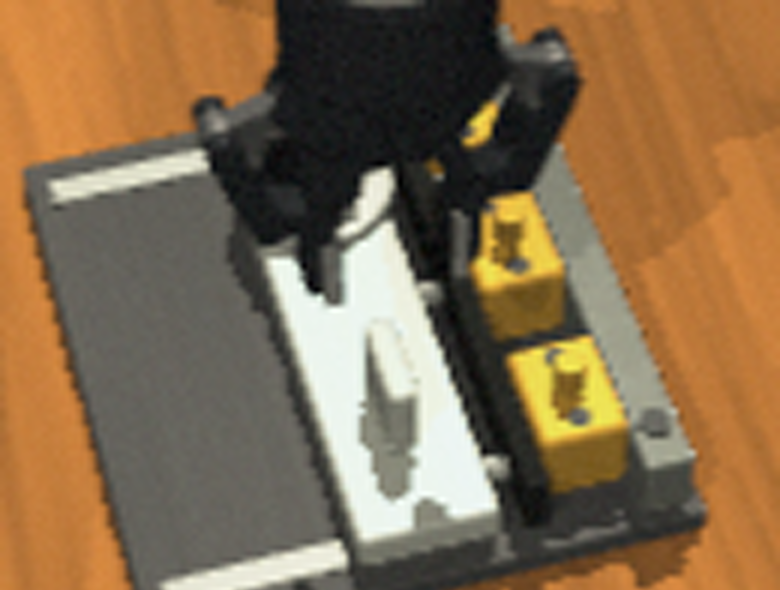

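```bash
python3 - <<'E'
from h import *
plan(tr(CL,(-.0122,.0605,.15))[0],CL[2]+np.pi/2)
E
```

```text
d cm [12.17 -0.6  -0.94] twist 89.8 | jaw now 0.048 pos [ 0.5567 -0.0538  0.141 ] q6 -0.28 F [ 0.6 -0.3  1. ] op 0.0401 t 54.35
```

Call:
move_arm([
  [2.5, -0.1, -1, -10, 4],
  [5, -0.2, -1, -20, 4],
  [7.5, -0.3, -1, -30, 4],
  [10, -0.5, -1, -40, 4],
  [12.2, -0.6, -1, -50, 4],
])

```text
t: 54.98
tool_pos: [0.5405, 0.0696, 0.1437]
tool_rot: [-0.995, -2.979, -0.0]
contact_force: [0.3, 0.2, 0.6]
opening: 0.0401
```

Call:
move_arm([
  [0, 0, 0, -10, 4],
  [0, 0, 0, -20, 4],
  [0, 0, 0, -30, 4],
  [0, 0, 0, -40, 4],
  [0, 0, 0, -40, 4],
])

```text
t: 55.6
tool_pos: [0.5406, 0.0687, 0.1437]
tool_rot: [0.072, -3.14, -0.0]
contact_force: [0.0, 0.7, -0.3]
opening: 0.0399
```

```bash
python3 - <<'E'
from h import *
plan(tr(CL,(-.0122,.0605,.073))[0],CL[2]+np.pi/2)
G=cams("31")
B=[(tr(CL,rect(-.0122,.0605,.042,.014)),.0455,.0775,(0,0,255))]
overlay(G,"side",B,"pics/side31c.png",(270,140,130,130),6)
im=cv2.imread("pics/side31c.png");cv2.imwrite("pics/side31c.png",im[:590])
E
```

```text
d cm [-0.42 -0.14  7.07] twist -0.3 | jaw now 1.616 pos [0.5406 0.0687 0.1437] q6 -1.63 F [ 0.   0.7 -0.3] op 0.0399 t 55.6
```

View pics/side31c.png

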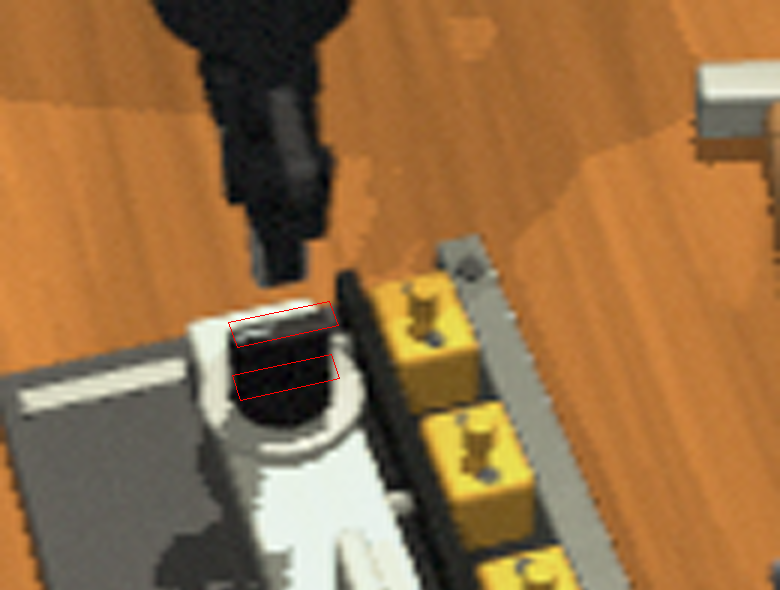

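Call:
move_arm([
  [-0.3, -0.1, 2, 0, 4],
  [-0.3, -0.1, 4, 0, 4],
  [-0.3, -0.1, 6, 0, 4],
  [-0.3, -0.1, 7, 0, 4],
  [-0.3, -0.1, 7, 0, 4],
])

```text
t: 56.32
tool_pos: [0.5429, 0.0678, 0.0728]
tool_rot: [0.075, -3.138, -0.0]
contact_force: [0.4, -0.8, 0.7]
opening: 0.0399
```

```bash
python3 - <<'E'
from h import *
plan(tr(CL,(-.0125,.0605,.073))[0],CL[2]+np.pi/2);cl()
G=cams("32")
overlay(G,"side",[],"pics/side32c.png",(270,140,100,90),6)
E
```

```text
d cm [-0.16 -0.04 -0.02] twist -0.2 | jaw now 1.618 pos [0.5429 0.0678 0.0728] q6 -1.63 F [ 0.4 -0.8  0.7] op 0.0399 t 56.33
TCP clamp [-14.1  60.9] z 0.0728 tilt [-0.003  0.   ] F [ 0.4 -0.8  0.7] op 0.0399 t 56.3
```

View pics/side32c.png

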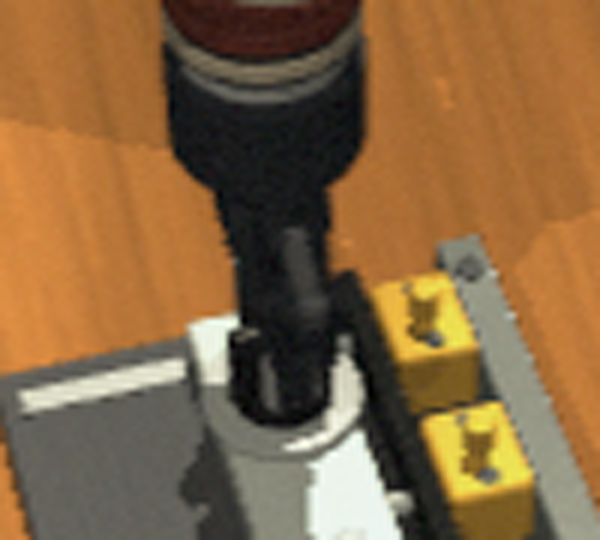

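Call:
move_arm([
  [-0.1, 0, 0, 0, 4],
  [-0.1, 0, 0, 0, 2.5],
  [-0.1, 0, 0, 0, 1],
  [-0.1, 0, 0, 0, 1],
  [-0.1, 0, 0, 0, 1],
])

```text
t: 57.05
tool_pos: [0.5452, 0.0681, 0.075]
tool_rot: [-0.075, 3.14, 0.001]
contact_force: [-0.6, 1.7, 4.7]
opening: 0.0133
```

```bash
python3 - <<'E'
from h import *
cl();print(sensors.get_obs()["wrist_torque"].round(2))
E
```

```text
TCP clamp [-11.8  61.1] z 0.075 tilt [0.001 0.   ] F [-0.6  1.7  4.7] op 0.0133 t 57.0
[0.2  0.15 0.08]
```

Call:
move_arm([
  [0, 0, 0, 9, 1],
  [0, 0, 0, 18, 1],
  [0, 0, 0, 27, 1],
  [0, 0, 0, 36, 1],
  [0, 0, 0, 45, 1],
])

```text
t: 57.68
tool_pos: [0.545, 0.0674, 0.075]
tool_rot: [1.139, 2.927, -0.002]
contact_force: [-1.1, -1.0, 5.4]
opening: 0.0134
```

```bash
python3 - <<'E'
from h import *
cl();print(sensors.get_obs()["wrist_torque"].round(2))
E
```

```text
TCP clamp [-12.1  60.4] z 0.075 tilt [ 0.    -0.001] F [-1.1 -1.   5.4] op 0.0134 t 57.7
[-0.22  0.38  0.18]
```

Call:
move_arm([
  [0, 0, 0, 9, 1],
  [0, 0, 0, 18, 1],
  [0, 0, 0, 27, 1],
  [0, 0, 0, 36, 1],
  [0, 0, 0, 41, 1],
])

```text
t: 58.3
tool_pos: [0.5444, 0.0671, 0.075]
tool_rot: [-2.09, -2.345, 0.004]
contact_force: [-4.2, -1.5, 8.3]
opening: 0.0131
```

```bash
python3 - <<'E'
from h import *
cl();print(sensors.get_obs()["wrist_torque"].round(2));plan([0,0,0],CL[2])
E
```

```text
TCP clamp [-12.6  60.1] z 0.075 tilt [-0.002 -0.002] F [-4.2 -1.5  8.3] op 0.0131 t 58.3
[-0.35  0.85  0.17]
 d cm [ -0.41 -54.83   7.61] twist 3.7 | jaw now 0.115 pos [0.5444 0.0671 0.075 ] q6 -0.13 F [-4.2 -1.5  8.3] op 0.0131 t 58.3
```

Call:
move_arm([
  [0, 0, 0, 0, 3],
  [0, 0, 0, 0, 4],
  [0, 0, 0, 0, 4],
  [0, 0, -4, 0, 4],
  [0, 0, -9, 0, 4],
])

```text
t: 58.92
tool_pos: [0.5436, 0.0679, 0.1635]
tool_rot: [-2.085, -2.346, 0.004]
contact_force: [1.0, 0.5, -0.6]
opening: 0.0399
```

Call:
move_arm([
  [0, -4, -5, 0, 4],
  [0, -9, -10, 0, 4],
  [0, -14, -14, 0, 4],
  [0, -17, -14, 0, 4],
  [0, -17, -14, 0, 4],
])

```text
t: 59.55
tool_pos: [0.3753, 0.0479, 0.306]
tool_rot: [2.084, 2.345, 0.005]
contact_force: [-0.0, 0.6, -0.7]
opening: 0.0397
```

```bash
python3 - <<'E'
from h import *
plan([0.4,0.1,.3])
G=cams("33")
xc=-.0125
B=[(tr(CL,rot(-1.51,rect(0,0,.042,.014),(xc,.0605))),.0455,.0775,(0,0,255)),(tr(CL,rect(xc,0,.056,.23)),.0135,.0315,(255,0,0))]+[(tr(CL,rect(.052,y,.036,.048)),.012,.048,(0,255,0)) for y in(-.075,0,.075)]
overlay(G,"side",[],"pics/side33c.png",(265,175,130,100),6)
overlay(G,"side",B,"pics/side33o.png",(265,175,130,100),6)
overlay(G,"top",[],"pics/top33c.png",(280,150,100,85),7)
E
```

```text
d cm [4.89 3.06 0.61] twist 0 | jaw now 0.118 pos [0.3753 0.0479 0.306 ] q6 -0.19 F [-0.   0.6 -0.7] op 0.0397 t 59.55
```

View pics/side33c.png

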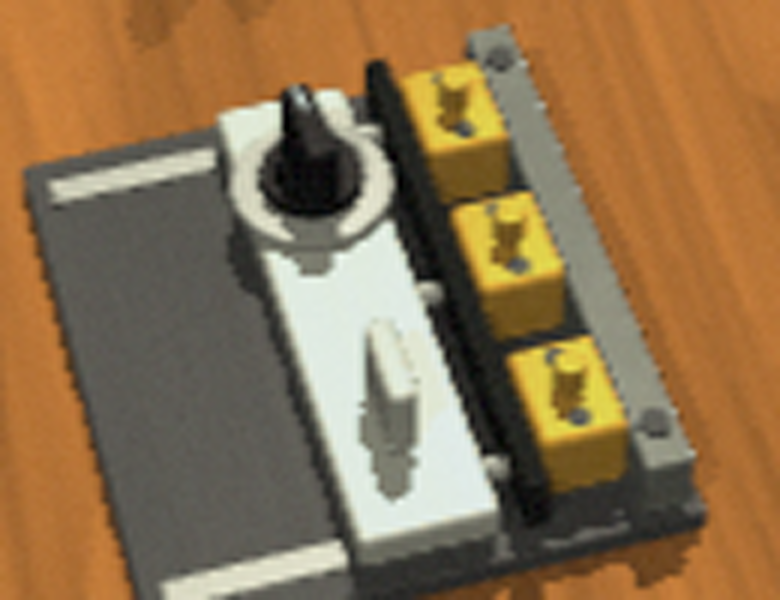

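View pics/side33o.png

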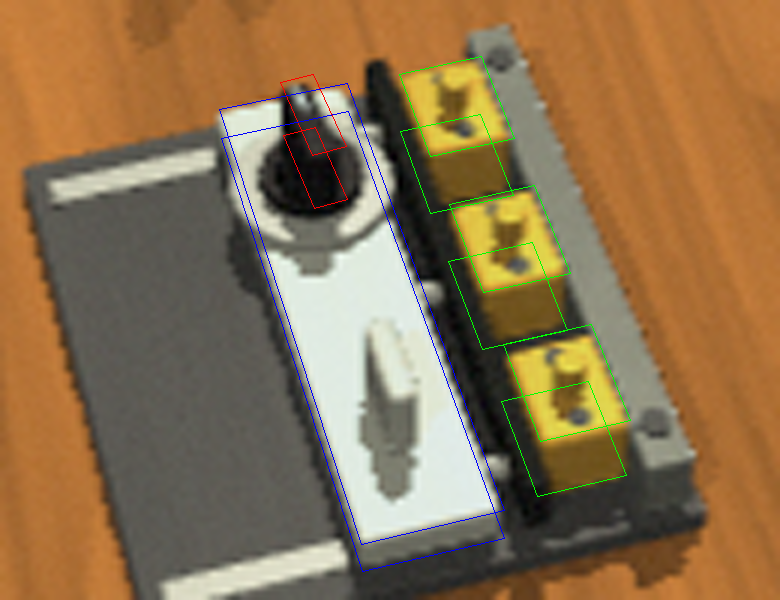

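View pics/top33c.png

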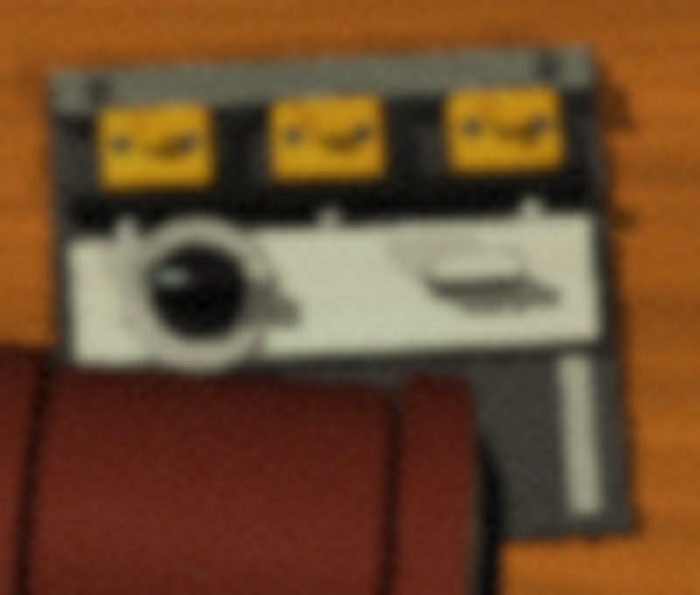

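View pics/side33.png

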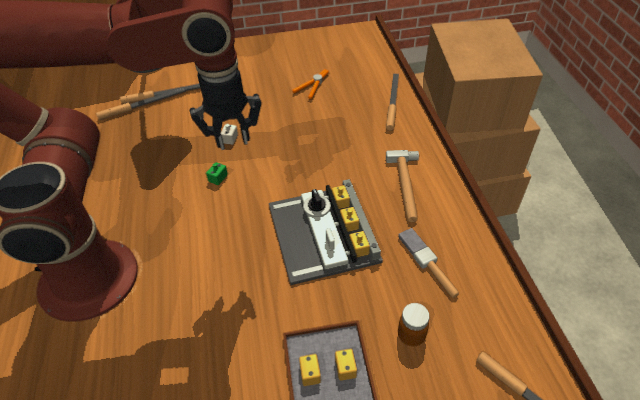

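The final picture shows three rough cases in line against the fence, the bar across (locked), the pad touching, and both filed cases in the tray. I hand it in.

```bash
python3 -c "
from station import order
print(order.finish_job())"
```

```text
the job is handed in; nothing more can be done
None
```

The clamp is changed over and the job is handed in at about 60 s. No verdict is reported.

**What I did:**
- I slackened the knob and drew the carriage to its back stop.
- I stood both filed cases in the felt tray, gripping at 25 N.
- I stood the three rough cases side by side on the base plate.
- I pushed the carriage up until the pad pressed the cases, then turned the knob to about 1.5 rad and moved the arm clear.

**Last checks:**
- The final pictures show the three rough cases upright, square and in line against the fence. The knob bar lies across the clamp (locked), and both filed cases stand upright in the tray.
- The hammer, jar, brush and the white and green look-alikes look unmoved.
- I estimate the pad is pressed in about 4.5 mm, give or take 2 mm. This comes from the carriage travel and the pad's position in the pictures. The push force rose from about 10 N to 13.5 N, which points to about 3 mm, so the two are roughly consistent.

**Disagreements:**
- The force briefly reached about 63 N when the carriage met its back stop. It was below the 120 N wrist limit, but I could not tell whether the 40 N limit on arm or gripper-body pressure applied to that pull.
- I first took the carriage to be about 9 mm short of that stop, and an overlay of the pad's front edge showed it was at the stop.
- The side-camera overlays sat about 1–2 mm off, which is within the stated calibration.

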